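# Pack the printed model village, leave the rejects

## Robot

A 7-joint arm with a two-finger parallel gripper is mounted at the origin on the work surface. World frame = base frame: x ahead of the robot, y to its left, z up, the work surface at z = 0. Lengths are in mm, angles in rad, forces in N, time in s.
With the tool pointing down it reaches from about 425 to 925 mm from the base axis. Payload 6.8 kg.
Tool frame: the origin (TCP) lies on the centre line of the jaws, within the pads' length; the fingertips stand 17 mm ahead of it and the grasp point (between the pads) lies 2 mm behind it; z points along the fingers, x is the direction in which the jaws open and shut, and the axes are right-handed (so a half turn about z gives the same grasp; the last joint's range is limited). The gripper opens to 88 mm and grips with 3 to 60 N. Pads are 20 mm wide; open, the fingers measure 115 mm over their backs; the gripper's body (75 mm by 178 mm) begins 61 mm behind the grasp point.
Start: joints at [1.035, 0.477, 0.022, 1.555, -0.011, 1.109, -0.083], TCP at [280.048, -614.183, 209.964] pointing down, gripper open.
Joint ranges: [-2.96, 2.96], [-0.34, 2.1], [-1.41, 1.46], [0.24, 2.44], [-1.37, 4.51], [0.17, 1.92], [-2.96, 2.96]. Speed limits (rad/s): [2.39, 2.39, 3.14, 3.14, 3.14, 3.14, 3.14].

## Interface

Orientations are given as [roll, pitch, yaw] about the fixed x, y, z axes, in that order (R = Rz(yaw) Ry(pitch) Rx(roll)).
In Python, from plant import arm gives the robot as it stands. The module is installed in compiled form; this text tells all that it offers.
- The arm moves only by the tool arm_command, never from a script. Its argument "plan" is one flat list of numbers, 7 for each row, row after row: the turn, a rotation vector about the tool's x, y, z each as a share of 60 degrees, from -1 to 1, then the shift along the tool's x, y, z each as a share of 10 cm, from -1 to 1, then the closure, from 0 (fully open) to 1 (shut). A call has 1 to 8 rows; each row shifts and turns the commanded pose from where the row before left it, along the tool's axes as they then stand; what a row does not reach is not made up. A row lasts 1/10 s, in which the tool goes at most 50 mm and 8.59 degrees, less where a joint would pass 70% of its speed; a pose out of reach is approached as far as the arm can. A call with a number of a shift or a turn outside -1 to 1 is refused whole. A call with a gripper value outside its range is refused whole. The fingers move at their own pace and stop on an object; "newtons" is the grip in N (left out, the last holds). Time passes only in rows, so rows that do not move let the fingers close. It gives the time, the measured TCP pose, the force and the opening at its end, in the units of the state.
- arm.state(): the state, without advancing time (a new reading comes with each control period).
- arm.get_image(name): name is "side" or "top" or "wrist"; returns (picture, depth): 420x560x3 uint8, red, green, blue; 420x560 float32, mm along the optical axis (not along the pixel's ray), 0 where there is no reading.
- arm.camera_model(name): a dict with "camera_matrix" (3x3 intrinsics, pixels), "R" (3x3) and "t" (3): a world point X has camera coordinates R X + t. Camera axes: x right, y down, z forward; pixel columns grow to the right and rows downward; lengths in mm; the calibration is good to about 2 mm. A picture is of the moment at which its call begins: read the wrist's pose just before it. camera_model takes no time and is no camera call; for the wrist camera it gives the pose at the moment of the call.
- arm.finish_job(): hands the job in, once; it reports no verdict.
The state is a dict: "time": time; "joint_pos": joint angles; "dq": joint speeds; "effort": joint torques, N m; "tool_pos": TCP position; "ee_rot": TCP orientation; "force": force on the tool from outside, world axes, zero at the start; "ft_torque": the same for the moment, N m; "gripper_width": finger opening in mm.
Only numpy, scipy, OpenCV 4.12 (cv2) and the standard library are available. Lean on these libraries where they do the work, as an engineer would, in place of code of your own. Each camera call takes 0.05 s, during which the arm holds its last target.

## Task

Pack the finished orange printed village into the blue-rimmed tray: stand the house, the barn, the square tower and the round tower upright and centred, each on the white footprint of its own shape, with the house and the barn turned to match their footprints (either way round). Leave the grey test house and the roofless half-printed round tower standing where they are on the bench.

Things in the scene. Friction and masses are not known exactly. Their poses are not given: they have to be found in the camera images.
- house_c (a point): Finished ORANGE 3D-printed model house, loose, 45 g: plan like a fat plus sign, a main block 56 mm (its x) by 36 mm (its y) crossed by a wing 30 mm (x) by 46 mm (y); walls vertical to 26 mm, gable roofs above, 44 mm high in all. The flat wing ends, 46 mm apart along y and 30 mm wide, are good to grip. Point: its centre, 22 mm above its underside; z up.
- barn_c (a point): Finished ORANGE printed long barn, loose, 45 g: 76 mm long (its x), 34 mm wide (its y), walls vertical to 26 mm, gable roof with ridge along x, 38 mm high in all. Point: its centre, 19 mm above its underside; z up.
- square_tower_c (a point): Finished ORANGE printed square tower, loose, 45 g: 36 x 36 mm plan (sides along its x and y), walls vertical to 50 mm, pyramid roof, 66 mm high in all. Point: its centre, 33 mm above its underside; z up.
- round_tower_c (a point): Finished ORANGE printed round tower, loose, 40 g: 36 mm in diameter, wall vertical to 46 mm, pointed cone roof, 62 mm high in all. Point: its centre, 31 mm above its underside; z up.
- grey_house_c (a point): GREY test print of the house, same shape and size as the orange house, loose on the bench; does not belong to the set. Point: its centre, 22 mm above its underside; x along its 56 mm length.
- failed_tower_c (a point): Failed ORANGE print of the round tower: a roofless, hollow, open-topped stump with a ragged rim, 36 mm in diameter, 28 mm high to the even rim (34 mm to the tallest rag), loose on the bench; does not belong to the set. Point: 14 mm above its underside.
- pad_house_top (a point): Black square pad, 96 x 96 x 3 mm, fixed, with a white footprint in its middle: a fat plus sign (60 x 40 mm bar along x, crossed by 34 mm (x) by 50 mm (y)): the place of the orange house; the house's x lies along this x, either way round. Point: centre of the pad's top face, 7 mm above the bench; z up. One of four pads, 105 mm apart in a two-by-two grid, all turned alike, filling a fixed blue-rimmed packing tray 240 mm square, whose 5 mm thick rim stands 16 mm above the bench.
- pad_barn_top (a point): Black square pad, 96 x 96 x 3 mm, fixed, with a white footprint in its middle: a long bar 80 mm (x) by 38 mm (y): the place of the barn; the barn's x lies along this x, either way round. Point: centre of the pad's top face, 7 mm above the bench; z up. One of four pads, 105 mm apart in a two-by-two grid, all turned alike, filling a fixed blue-rimmed packing tray 240 mm square, whose 5 mm thick rim stands 16 mm above the bench.
- pad_square_tower_top (a point): Black square pad, 96 x 96 x 3 mm, fixed, with a white footprint in its middle: a 40 mm square: the place of the square tower. Point: centre of the pad's top face, 7 mm above the bench; z up. One of four pads, 105 mm apart in a two-by-two grid, all turned alike, filling a fixed blue-rimmed packing tray 240 mm square, whose 5 mm thick rim stands 16 mm above the bench.
- pad_round_tower_top (a point): Black square pad, 96 x 96 x 3 mm, fixed, with a white footprint in its middle: a disc 40 mm in diameter: the place of the finished round tower. Point: centre of the pad's top face, 7 mm above the bench; z up. One of four pads, 105 mm apart in a two-by-two grid, all turned alike, filling a fixed blue-rimmed packing tray 240 mm square, whose 5 mm thick rim stands 16 mm above the bench.
Things that resemble listed ones, but are neither listed nor needed, are in the scene too. Leave any green look-alike of the part that bears pad_barn_top alone.

How it is judged:
By the outcome, as a careful person would: the job done as asked, in the order asked, and still so for the second after the job is handed in, with the robot touching nothing.
It also fails if it takes over 112 s, if anything falls off the work surface, if the arm or the gripper's body presses on something with over 40 N, if the wrist force passes 120 N, or if a joint passes its speed limit or range.

## Working session

There is one attempt and no reset: what is moved stays moved. The work goes in short steps, Python scripts to look and compute and a tool call to move; the robot and the scene stay as the last step left them, time stands still between calls to the robot, and variables do not carry over. Pictures are saved under pics/ and viewed, and the job is handed in when it is done.

Besides the shell and the picture viewer there is one more tool, called after "Request:" as name(argument=value, ...), one argument or row to a line, values as JSON. arm_command: Moves the arm, as the interface text tells. Shift numbers are shares of 10 cm and turn numbers shares of 60 degrees, none past 1 either way. Its arguments: {"type":"object","properties":{"plan":{"type":"array","items":{"type":"number"}},"newtons":{"type":"number"}},"required":["plan"]}

```bash
mkdir -p pics; ls; python3 - <<'E'
from plant import arm
import cv2,numpy as np
for n in ["top","side"]:
    im,d=arm.get_image(n); cv2.imwrite(f"pics/{n}0.png",im[:,:,::-1]); np.savez(f"{n}0.npz",im=im,d=d)
    m=arm.camera_model(n); print(n,np.round(m["camera_matrix"],1).tolist(),np.round(m["R"],3).tolist(),np.round(m["t"],1).tolist())
s=arm.state(); print({k:np.round(v,3).tolist() for k,v in s.items()})
E
```

```text
pics
top [[470.5, 0.0, 289.5], [0.0, 470.5, 209.4], [0.0, 0.0, 1.0]] [[0.001, -1.0, 0.001], [-0.981, -0.001, -0.196], [0.196, -0.001, -0.981]] [63.2, 523.6, 1151.4]
side [[421.9, 0.0, 276.9], [0.0, 421.9, 211.2], [0.0, 0.0, 1.0]] [[-0.711, -0.703, 0.015], [-0.368, 0.353, -0.86], [0.6, -0.617, -0.51]] [440.2, 222.4, 758.5]
{'time': 0.1, 'joint_pos': [1.035, 0.478, 0.022, 1.556, -0.011, 1.109, -0.083], 'dq': [0.001, -0.004, -0.003, -0.001, -0.001, -0.0, -0.0], 'effort': [0.004, -58.409, 1.54, -27.331, -0.054, 0.013, 0.0], 'tool_pos': [279.815, -613.665, 209.112], 'ee_rot': [3.141, 0.002, -1.143], 'force': [0.522, -0.44, 0.084], 'ft_torque': [-0.064, 0.037, 0.068], 'gripper_width': 87.895}
```

View pics/top0.png

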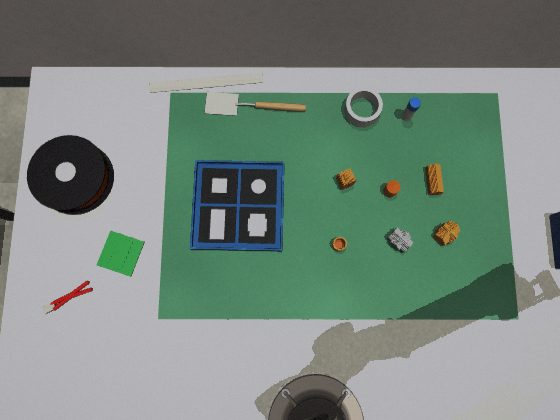

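View pics/side0.png

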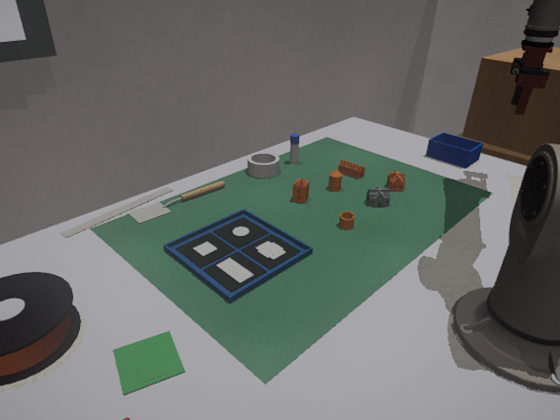

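The top view shows orange items at (346,178) square tower, (392,188) round tower, (435,179) barn and (447,233) house. The decoys are grey (400,239) and the stump (340,244). The tray is centred near (238,205). Next: enlarged confirmation and coarse poses.

```bash
cat > h.py <<'E'
import numpy as np,cv2
from plant import arm
def rays(m,uv):
    K=np.array(m["camera_matrix"]);R=np.array(m["R"]);t=np.array(m["t"])
    uv=np.atleast_2d(np.asarray(uv,float)); p=np.c_[uv,np.ones(len(uv))]@np.linalg.inv(K).T
    return -R.T@t, p@R
def plane(m,uv,z):
    c,d=rays(m,uv); return c+d*((z-c[2])/d[:,2])[:,None]
def cloud(m,d):
    v,u=np.mgrid[:d.shape[0],:d.shape[1]]
    c,r=rays(m,np.c_[u.ravel(),v.ravel()]); return (c+r*d.reshape(-1,1)).reshape(*d.shape,3)
def orange(im):
    h=cv2.cvtColor(im,cv2.COLOR_RGB2HSV); return ((h[...,0]<22)&(h[...,1]>130)&(h[...,2]>60)).astype(np.uint8)
def white(im):
    h=cv2.cvtColor(im,cv2.COLOR_RGB2HSV); return ((h[...,1]<50)&(h[...,2]>140)).astype(np.uint8)
def comps(mask,a=30):
    n,l,s,c=cv2.connectedComponentsWithStats(mask)
    return [(l==i,s[i],c[i]) for i in range(1,n) if s[i][4]>=a]
E
python3 - <<'E'
from h import *
z=np.load("top0.npz"); im,d=z["im"],z["d"]; m=arm.camera_model("top")
P=cloud(m,d); print("bench z",np.median(P[260:300,200:300,2]))
for nm,k in (("or",orange(im)),("wh",white(im))):
    for mk,s,c in comps(k,60):
        if not(180<c[0]<480 and 140<c[1]<260): continue
        q=P[mk]; r=cv2.minAreaRect(q[:,:2].astype(np.float32))
        print(nm,np.round(c,1),s[4],"med",np.round(np.median(q,0)),"zmax",np.round(q[:,2].max()),"rect",np.round(r[0]),np.round(r[1]),round(r[2],1), "plane7",np.round(plane(m,c,7)))
c=cv2.resize(im[140:265,185:475],None,fx=2.7,fy=2.7,interpolation=cv2.INTER_CUBIC); cv2.imwrite("pics/crop0.png",c[:,:,::-1])
E
```

```text
bench z 0.04768611863323713
or [434.9 178.6] 377 med [ 611. -319.   31.] zmax 1232.0 rect [ 449. -154.] [ 76. 540.] 44.4 plane7 [[ 618. -328.    7.]]
or [346.6 178. ] 220 med [606. -84.  53.] zmax 1232.0 rect [465.  -5.] [ 46. 379.] 61.4 plane7 [[619. -90.   7.]]
or [392.6 187.4] 172 med [ 582. -203.   49.] zmax 1232.0 rect [455. -75.] [ 35. 436.] 45.4 plane7 [[ 593. -212.    7.]]
or [447.6 232. ] 357 med [ 469. -343.   36.] zmax 1232.0 rect [ 374. -159.] [ 50. 478.] 27.0 plane7 [[ 473. -352.    7.]]
or [339.  243.8] 149 med [440. -66.  12.] zmax 36.0 rect [439. -65.] [34. 33.] 0.8 plane7 [[441. -66.   7.]]
wh [199.  240.9] 80547 med [419. 443.  -1.] zmax 1232.0 rect [530. 375.] [2061. 1153.] 81.3 plane7 [[448. 301.   7.]]
wh [219.  185.2] 211 med [599. 253.   7.] zmax 13.0 rect [599. 253.] [41. 39.] 1.5 plane7 [[599. 253.   7.]]
wh [258.1 185.8] 160 med [597. 148.   6.] zmax 13.0 rect [598. 148.] [36. 38.] 2.3 plane7 [[597. 148.   7.]]
wh [217.  223.8] 416 med [493. 255.   7.] zmax 1232.0 rect [397. 187.] [319.  72.] 35.3 plane7 [[494. 255.   7.]]
wh [256.8 224.5] 374 med [492. 150.   7.] zmax 1232.0 rect [401. 125.] [251.  54.] 15.4 plane7 [[492. 150.   7.]]
wh [403.6 238.4] 159 med [ 451. -228.   36.] zmax 47.0 rect [ 451. -231.] [57. 52.] 77.9 plane7 [[ 455. -236.    7.]]
```

View pics/crop0.png

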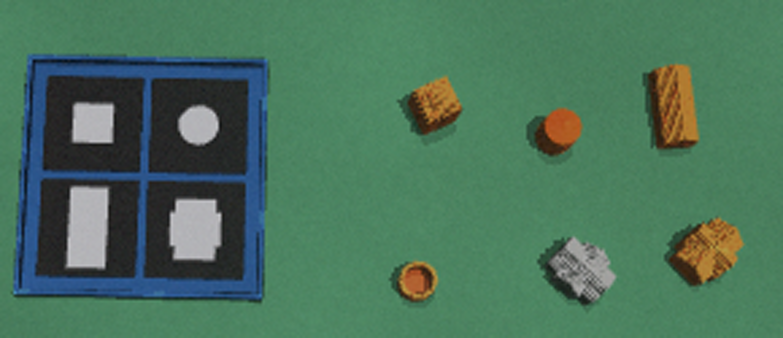

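The crop confirms the candidates. The solid orange cone (crop 562,128) is the finished round tower and the hollow ring (418,281) is the stump. Orange plus (706,252) vs grey plus (580,270) is clear. The barn footprint is the long bar at lower left, and the house plus is at lower right. Check the wrist camera mounting.

```bash
python3 - <<'E'
from h import *
m=arm.camera_model("wrist"); s=arm.state()
from scipy.spatial.transform import Rotation as Ro
Rt=Ro.from_euler("xyz",s["ee_rot"]).as_matrix()
R=np.array(m["R"]);c=-R.T@np.array(m["t"])
print("cam in tool",Rt.T@(c-s["tool_pos"]),"axes",np.round(Rt.T@R.T,3).tolist(),np.round(m["camera_matrix"],1).tolist())
print(s["tool_pos"],s["ee_rot"])
im,d=arm.get_image("wrist"); cv2.imwrite("pics/w0.png",im[:,:,::-1])
E
```

```text
cam in tool [   0.37390836  -65.05436038 -173.73310908] axes [[1.0, -0.0, 0.0], [0.0, 0.97, 0.242], [-0.0, -0.242, 0.97]] [[351.3, 0.0, 285.5], [0.0, 351.3, 212.2], [0.0, 0.0, 1.0]]
[ 279.81459419 -613.66474431  209.11182743] [ 3.14147381e+00  1.58688435e-03 -1.14290367e+00]
```

View pics/w0.png

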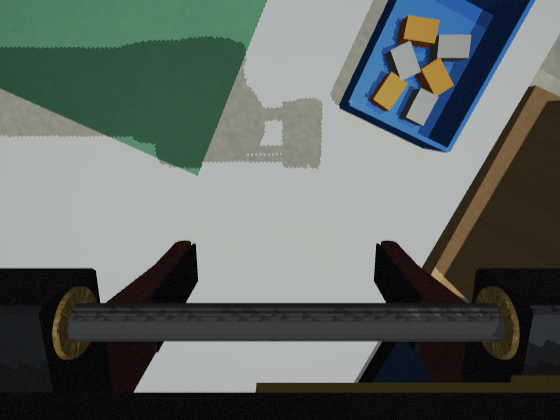

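```bash
cat >> h.py <<'E'
def go(x=None,y=None,z=None,yaw=None,step=45):
    s=arm.state(); p=np.array(s["tool_pos"]); r,pi,w=s["ee_rot"]
    t=np.array([p[0] if x is None else x,p[1] if y is None else y,p[2] if z is None else z])
    yw=w if yaw is None else yaw
    dy=(yw-w+np.pi/2)%np.pi-np.pi/2 if yaw is not None else 0
    yw=w+dy; a=-np.degrees(dy); n=int(np.ceil(abs(a)/8.4)); 
    c,sn=np.cos(yw),np.sin(yw); d=t-p
    L=np.array([c*d[0]+sn*d[1], sn*d[0]-c*d[1], -d[2]]); k=int(max(1,np.ceil(np.linalg.norm(L)/step)))
    print("t%.2f at"%s["time"],np.round(p,1),"yaw %.3f"%w,"tilt %.3f %.3f"%((r%(2*np.pi))-np.pi,pi),"w %.1f"%s["gripper_width"],"F",np.round(s["force"],1),"q7 %.2f"%s["joint_pos"][6])
    print(" turn %.1fdeg: %d x %.4f | shift mm"%(a,n,a/60/max(n,1)),np.round(L,1),": %d x"%k,np.round(L/100/k,4))
E
python3 -c "
from h import *
go(465,-215,226,-1.571)"
```

```text
t0.15 at [ 279.8 -613.8  209.2] yaw -1.143 tilt -0.000 0.001 w 87.7 F [-0.6 -0.2 -0.1] q7 -0.08
 turn 24.5deg: 3 x 0.1362 | shift mm [-398.8 -185.1  -16.8] : 10 x [-0.3988 -0.1851 -0.0168]
```

Request:
arm_command(
  plan=[0,0,0.136,0,0,0,0,0,0,0.136,0,0,0,0,0,0,0.136,0,0,0,0,0,0,0,-0.4,-0.185,-0.017,0,0,0,0,-0.4,-0.185,-0.017,0,0,0,0,-0.4,-0.185,-0.017,0,0,0,0,-0.4,-0.185,-0.017,0,0,0,0,-0.4,-0.185,-0.017,0],
)

```text
time: 0.95
tool_pos: [372.8, -412.3, 218.4]
ee_rot: [3.141, 0.0, -1.57]
force: [0.0, -0.0, -0.5]
gripper_width: 87.7
```

Request:
arm_command(
  plan=[0,0,0,-0.4,-0.185,-0.017,0,0,0,0,-0.4,-0.185,-0.017,0,0,0,0,-0.4,-0.185,-0.017,0,0,0,0,-0.4,-0.185,-0.017,0,0,0,0,-0.4,-0.185,-0.017,0,0,0,0,0,0,0,0,0,0,0,0,0,0,0,0,0,0,0,0,0,0],
)

```text
time: 1.75
tool_pos: [464.1, -215.3, 226.7]
ee_rot: [3.141, -0.0, -1.572]
force: [-0.9, -0.1, 1.2]
gripper_width: 88.0
```

```bash
cat > look.py <<'E'
from h import *
import sys
m=arm.camera_model("wrist"); im,d=arm.get_image("wrist"); n=sys.argv[1]
cv2.imwrite(f"pics/{n}.png",im[:,:,::-1]); np.savez(n+".npz",im=im,d=d,**{k:np.array(v) for k,v in m.items()})
E
python3 look.py w1; python3 -c "
from h import *
go(465,-215,226,-1.571)"
```

```text
t1.80 at [ 464.  -215.6  226.8] yaw -1.573 tilt -0.001 -0.000 w 87.5 F [-0.7 -0.3  0.1] q7 -1.28
 turn -0.1deg: 1 x -0.0018 | shift mm [-0.6 -1.   0.8] : 1 x [-0.0063 -0.0101  0.0076]
```

View pics/w1.png

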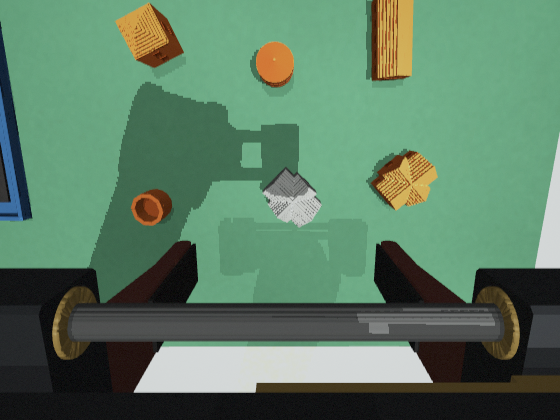

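The view shows: square tower (150,35), round tower (274,63), barn (392,40, clipped at the top), house (405,180), grey house (292,198), stump (150,207). Step outward so that the barn is whole.

Request:
arm_command(
  plan=[0,0,0,0,-0.3,0,0,0,0,0,0,-0.3,0,0,0,0,0,0,0,0,0,0,0,0,0,0,0,0],
)

```text
time: 2.2
tool_pos: [524.1, -215.2, 226.4]
ee_rot: [3.14, 0.0, -1.572]
force: [-0.1, -0.3, 0.3]
gripper_width: 88.4
```

```bash
python3 look.py w2; cat > meas.py <<'E'
from h import *
import sys
def load(n):
    z=np.load(n+".npz"); return z["im"],z["d"],{k:z[k] for k in("camera_matrix","R","t")}
def objs(n,amin=400):
    im,d,m=load(n); P=cloud(m,d)
    k=(orange(im)>0)&(d>0)&(P[...,2]>5)&(P[...,2]<80)
    print("bench z (nearby)",np.round(np.median(P[...,2][(P[...,2]<5)&(P[...,2]>-5)&(d>0)]),1))
    for mk,s,c in comps(k.astype(np.uint8),amin):
        if s[1]>300: continue
        e=cv2.erode(mk.astype(np.uint8),np.ones((2,2)))>0
        q=P[mk]; r=cv2.minAreaRect(q[:,:2].astype(np.float32))
        print("px",np.round(c),s[:4],"z %.0f..%.0f"%(q[:,2].min(),q[:,2].max()),"rect",np.round(r[0],1),np.round(r[1],1),"ang %.1f"%r[2],"bbox",np.round(q[:,:2].min(0),1),np.round(q[:,:2].max(0),1))
if __name__=="__main__": objs(sys.argv[1])
E
python3 meas.py w2
```

```text
bench z (nearby) -0.1
px [385.  97.] [381  59  10  79] z 26..36 rect [ 613.5 -315.6] [74.3  7.9] ang 3.1 bbox [ 576.4 -321.4] [ 650.8 -310.3]
px [374. 100.] [369  61  11  78] z 5..30 rect [ 612.7 -308.3] [75.1  5.4] ang 3.5 bbox [ 575.3 -312.8] [ 650.1 -303.5]
px [154. 101.] [123  74  64  52] z 5..66 rect [611.8 -85.6] [36.6 36.7] ang 24.9 bbox [ 588.8 -109. ] [635.7 -62.9]
px [275. 127.] [257 109  37  37] z 43..62 rect [ 586.3 -205.9] [35.  34.4] ang 45.8 bbox [ 569.3 -223.5] [ 603.8 -187.9]
px [402. 229.] [369 204  63  53] z 5..45 rect [ 469.4 -345.9] [46.8 55.7] ang 41.2 bbox [ 446.4 -375.9] [ 501.1 -313.6]
px [152. 254.] [137 240  35  32] z 5..34 rect [444.8 -60.7] [21.8 35.8] ang 45.6 bbox [426.8 -80.5] [457.9 -47.6]
```

View pics/w2.png

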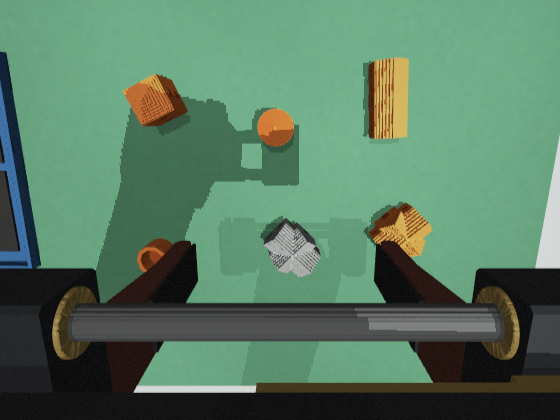

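Positions agree with the top view. Now view the tray from the wrist (shift +415 mm in y).

Request:
arm_command(
  plan=[0,0,0,-0.45,0.04,0,0,0,0,0,-0.45,0.04,0,0,0,0,0,-0.45,0.04,0,0,0,0,0,-0.45,0.04,0,0,0,0,0,-0.45,0.04,0,0,0,0,0,-0.45,0.04,0,0,0,0,0,-0.45,0.04,0,0,0,0,0,-0.45,0.04,0,0],
)

```text
time: 3.05
tool_pos: [491.6, 146.0, 227.2]
ee_rot: [-3.141, -0.001, -1.572]
force: [0.7, -0.1, -0.8]
gripper_width: 88.4
```

Request:
arm_command(
  plan=[0,0,0,-0.45,0.04,0,0,0,0,0,0,0,0,0,0,0,0,0,0,0,0,0,0,0,0,0,0,0],
)

```text
time: 3.45
tool_pos: [488.7, 188.5, 226.8]
ee_rot: [3.141, -0.001, -1.573]
force: [0.2, 0.0, 0.4]
gripper_width: 87.4
```

```bash
python3 look.py w3; python3 - <<'E'
from meas import *
im,d,m=load("w3"); P=cloud(m,d)
go()
for mk,s,c in comps(white(im),800):
    if s[1]+s[3]>270 or s[4]>20000: continue
    ct=max(cv2.findContours(mk.astype(np.uint8),0,cv2.CHAIN_APPROX_NONE)[0],key=len)[:,0]
    q=plane(m,ct,7); r=cv2.minAreaRect(q[:,:2].astype(np.float32))
    print("px",np.round(c),s[:4],"cent",np.round(plane(m,c,7)[0],1),"rect",np.round(r[0],1),np.round(r[1],1),"ang %.1f"%r[2],"z",np.median(P[mk][:,2]).round(1))
im,d,m=load("w2"); P=cloud(m,d)
h=cv2.cvtColor(im,cv2.COLOR_RGB2HSV)
sub=np.zeros(d.shape,bool); sub[40:150,350:430]=1
q=P[sub&(P[...,2]>5)&(P[...,2]<60)&(d>0)]; r=cv2.minAreaRect(q[:,:2].astype(np.float32)); print("barn",r)
E
```

```text
t3.50 at [488.8 188.4 226.9] yaw -1.574 tilt -0.000 -0.001 w 87.9 F [ 0.3 -0.8 -1. ] q7 -2.15
 turn -0.0deg: 0 x -0.0000 | shift mm [-0.  0. -0.] : 1 x [-0.  0. -0.]
px [224.  80.] [205  60  39  42] cent [599.4 252.4   7. ] rect [599.1 252.2] [40.2 40.2] ang 88.3 z 6.7
px [323.  82.] [305  62  38  41] cent [597.3 147.4   7. ] rect [597.2 147.5] [39.8 38.8] ang 46.7 z 6.7
px [226. 178.] [209 144  35  70] cent [495.3 254.2   7. ] rect [494.1 254.1] [37.9 79. ] ang 88.9 z 6.6
px [319. 180.] [297 154  46  54] cent [493.  149.2   7. ] rect [492.2 149.2] [50.  60.5] ang 88.7 z 6.8
barn ((613.5379638671875, -323.11004638671875), (76.0453872680664, 35.089256286621094), 3.454620361328125)
```

View pics/w3.png

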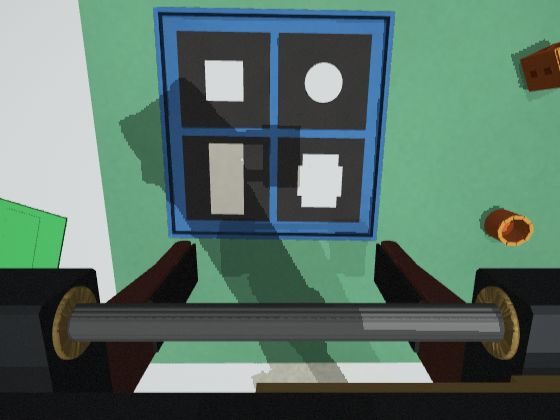

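Tray: four footprints found; grid turned about -1.0°. Targets: house (492.4,149.2), barn (494.2,254.2), square (599.1,252.3), round (597.2,147.5). Go to the house: (469.4,-345.9), wing axis at 41.2°.

```bash
python3 -c "
from h import *
go(469.4,-345.9,110,np.radians(41.2),45)"
```

```text
t3.50 at [488.8 188.4 226.9] yaw -1.574 tilt -0.000 -0.001 w 87.9 F [ 0.3 -0.8 -1. ] q7 -2.15
 turn 48.6deg: 6 x 0.1351 | shift mm [ 366.6 -389.2  116.9] : 13 x [ 0.282  -0.2994  0.0899]
```

Request:
arm_command(
  plan=[0,0,0,0.41,0.014,0.03,0,0,0,0,0.41,0.014,0.03,0,0,0,0,0.41,0.014,0.03,0,0,0,0,0.41,0.014,0.03,0,0,0,0,0.41,0.014,0.03,0,0,0,0,0.41,0.014,0.03,0,0,0,0,0.41,0.014,0.03,0,0,0,0,0.41,0.014,0.03,0],
)

```text
time: 4.3
tool_pos: [476.4, -140.5, 203.1]
ee_rot: [-3.141, -0.001, -1.574]
force: [1.7, 0.1, 1.4]
gripper_width: 88.0
```

Request:
arm_command(
  plan=[0,0,0,0.41,0.014,0.2,0,0,0,0,0.41,0.014,0.2,0,0,0,0,0.41,0.014,0.2,0,0,0,0,0.41,0.014,0.2,0,0,0,0,0.41,0.014,0.1,0,0,0,0.135,0,0,0,0,0,0,0.135,0,0,0,0,0,0,0.135,0,0,0,0],
)

```text
time: 5.1
tool_pos: [468.8, -344.2, 112.8]
ee_rot: [3.141, -0.001, -2.004]
force: [0.4, -0.4, 0.6]
gripper_width: 88.0
```

Request:
arm_command(
  plan=[0,0,0.135,0,0,0,0,0,0,0.135,0,0,0,0,0,0,0.135,0,0,0,0,0,0,0,0,0,0,0,0,0,0,0,0,0,0],
)

```text
time: 5.6
tool_pos: [469.8, -343.0, 113.1]
ee_rot: [-3.141, -0.0, -2.417]
force: [0.3, 0.2, -0.4]
gripper_width: 87.7
```

```bash
python3 look.py w4; python3 -c "
from h import *
go(469.4,-345.9,21,np.radians(41.2),30)
from meas import *
im,d,m=load('w4');P=cloud(m,d)
k=(orange(im)>0)&(d>0)&(np.hypot(P[...,0]-469,P[...,1]+346)<60)&(P[...,2]>5)
q=P[k];r=cv2.minAreaRect(q[:,:2].astype(np.float32));print(r,k.sum())
"
```

```text
t5.65 at [ 470.  -342.8  113.1] yaw -2.417 tilt 0.000 -0.000 w 87.6 F [-0.2 -0.5  0.7] q7 -1.81
 turn 0.3deg: 1 x 0.0057 | shift mm [ 2.5 -1.9 92.1] : 4 x [ 0.0063 -0.0048  0.2302]
((469.0087585449219, -347.9052734375), (98.7862777709961, 58.768253326416016), 41.43732452392578) 8940
```

View pics/w4.png

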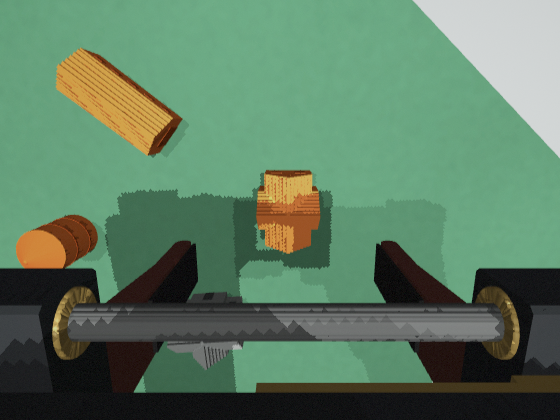

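The house sits squarely between the fingers at (289,210), with the wide wing along the jaw axis as wanted. Descend and grip.

Request:
arm_command(
  plan=[0,0,0,0.025,-0.019,0.2,0,0,0,0,0,0,0.25,0,0,0,0,0,0,0.25,0,0,0,0,0,0,0.22,0,0,0,0,0,0,0,0,0,0,0,0,0,0,0],
)

```text
time: 6.25
tool_pos: [469.8, -345.5, 21.2]
ee_rot: [3.141, -0.0, -2.418]
force: [0.5, -0.4, -0.5]
gripper_width: 88.0
```

Request:
arm_command(
  plan=[0,0,0,0,0,0,0.7,0,0,0,0,0,0,0.7,0,0,0,0,0,0,0.7,0,0,0,0,0,0,0.7,0,0,0,0,0,0,0.7,0,0,0,0,0,0,0.7],
  newtons=12,
)

```text
time: 6.85
tool_pos: [470.2, -345.2, 21.1]
ee_rot: [-3.141, 0.0, -2.418]
force: [-0.7, 0.8, 2.4]
gripper_width: 45.6
```

```bash
python3 -c "
from h import *
go(492.4,149.2,130,np.radians(-91),42)"
```

```text
t6.85 at [ 470.2 -345.2   21.1] yaw -2.418 tilt 0.000 0.000 w 45.6 F [-0.7  0.8  2.4] q7 -1.78
 turn -47.6deg: 6 x -0.1321 | shift mm [-494.7  -13.6 -108.9] : 13 x [-0.3806 -0.0105 -0.0838]
```

Gripped (45.6 mm opening). Lift, turn back, carry.

Request:
arm_command(
  plan=[0,0,0,0,0,-0.25,0.7,0,0,0,0,0,-0.4,0.7,0,0,-0.132,0,0,-0.4,0.7,0,0,-0.132,0,0,-0.039,0.7,0,0,-0.132,0,0,0,0.7,0,0,-0.132,0,0,0,0.7,0,0,-0.132,0,0,0,0.7,0,0,-0.132,0,0,0,0.7],
)

```text
time: 7.65
tool_pos: [469.9, -345.1, 129.8]
ee_rot: [3.141, 0.0, -1.583]
force: [-0.6, 0.3, -0.2]
gripper_width: 45.7
```

Request:
arm_command(
  plan=[0,0,0,-0.38,-0.01,0,0.7,0,0,0,-0.38,-0.01,0,0.7,0,0,0,-0.38,-0.01,0,0.7,0,0,0,-0.38,-0.01,0,0.7,0,0,0,-0.38,-0.01,0,0.7,0,0,0,-0.38,-0.01,0,0.7,0,0,0,-0.38,-0.01,0,0.7,0,0,0,-0.38,-0.01,0,0.7],
)

```text
time: 8.45
tool_pos: [483.4, -39.9, 129.9]
ee_rot: [-3.142, -0.0, -1.589]
force: [0.3, 0.4, -0.3]
gripper_width: 45.6
```

Request:
arm_command(
  plan=[0,0,0,-0.38,-0.01,0,0.7,0,0,0,-0.38,-0.01,0,0.7,0,0,0,-0.38,-0.01,0,0.7,0,0,0,-0.38,-0.01,0,0.7,0,0,0,-0.38,-0.01,0,0.7,0,0,0,0,0,0,0.7,0,0,0,0,0,0,0.7,0,0,0,0,0,0,0.7],
)

```text
time: 9.25
tool_pos: [492.0, 147.1, 129.6]
ee_rot: [3.141, -0.001, -1.591]
force: [0.3, 0.4, -1.5]
gripper_width: 45.4
```

```bash
python3 -c "
from h import *
go(492.4,149.2,29,np.radians(-91),20)"; python3 look.py w5
```

```text
t9.25 at [492.  147.1 129.6] yaw -1.591 tilt -0.000 -0.001 w 45.4 F [ 0.3  0.4 -1.5] q7 -2.10
 turn -0.1deg: 1 x -0.0022 | shift mm [ -2.1  -0.3 100.6] : 6 x [-0.0035 -0.0006  0.1677]
```

View pics/w5.png

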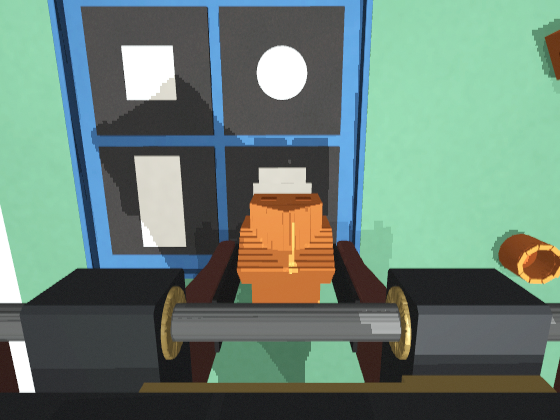

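The house is held level over its plus footprint (282,180 visible behind it). Lower and release.

Request:
arm_command(
  plan=[0,0,0,-0.021,-0.003,0.25,0.7,0,0,0,0,0,0.25,0.7,0,0,0,0,0,0.25,0.7,0,0,0,0,0,0.15,0.7,0,0,0,0,0,0.1,0.7,0,0,0,0,0,0,0.7,0,0,0,0,0,0,0.7],
)

```text
time: 10.0
tool_pos: [492.9, 150.2, 30.3]
ee_rot: [-3.141, 0.0, -1.59]
force: [0.3, 0.0, -0.4]
gripper_width: 45.7
```

```bash
python3 -c "
from h import *
go(492.4,149.2,28.5,np.radians(-91),20)"
```

```text
t10.00 at [492.9 150.2  30.3] yaw -1.590 tilt 0.001 0.000 w 45.7 F [ 0.3  0.  -0.4] q7 -2.15
 turn -0.1deg: 1 x -0.0017 | shift mm [1.  0.5 1.8] : 1 x [0.0099 0.0051 0.0183]
```

Request:
arm_command(
  plan=[0,0,0,0.01,0.005,0.01,0.7,0,0,0,0,0,0.01,0.7,0,0,0,0,0,0,0.7,0,0,0,0,0,0,0.3,0,0,0,0,0,0,0.3,0,0,0,0,0,0,0.3,0,0,0,0,0,0,0.3],
)

```text
time: 10.7
tool_pos: [492.0, 149.7, 27.9]
ee_rot: [-3.141, 0.0, -1.589]
force: [0.4, -0.3, 0.2]
gripper_width: 61.7
```

Request:
arm_command(
  plan=[0,0,0,0,0,-0.2,0.3,0,0,0,0,0,-0.4,0.3,0,0,0,0,0,-0.4,0,0,0,0,0,0,-0.4,0,0,0,0,0,0.3,-0.4,0,0,0,0,0,0.3,0,0,0,0,0,0,0,0,0,0,0,0,0,0,0,0],
)

```text
time: 11.5
tool_pos: [431.9, 150.6, 208.0]
ee_rot: [-3.141, -0.0, -1.589]
force: [0.2, 0.9, 0.2]
gripper_width: 87.7
```

```bash
cat > chk.py <<'E'
from meas import *
import sys
# orange blobs above pads (upper image only), footprint rect; white footprint visible
def chk(n,x,y,rad=48):
    im,d,m=load(n);P=cloud(m,d);v=np.arange(d.shape[0])[:,None]
    near=(np.hypot(P[...,0]-x,P[...,1]-y)<rad)&(d>0)&(v<262)
    k=near&(orange(im)>0)&(P[...,2]>12)
    q=P[k];r=cv2.minAreaRect(q[:,:2].astype(np.float32));print("obj",np.round(r[0],1),np.round(r[1],1),round(r[2],1),"z",q[:,2].max().round(1),"bbox mid",np.round((q[:,:2].min(0)+q[:,:2].max(0))/2,1))
a=sys.argv; chk(a[1],float(a[2]),float(a[3]))
E
python3 look.py w6; python3 chk.py w6 492 149;python3 -c "
from h import *
go(613.5,-323.1,120,np.radians(-86.5),42)"
```

```text
obj [491.4 148.9] [45.9 55.7] 88.2 z 51.5 bbox mid [491.5 149. ]
t11.55 at [432.4 150.5 207.7] yaw -1.589 tilt 0.000 -0.000 w 87.7 F [ 1.1 -0.5  0.3] q7 -2.10
 turn -4.6deg: 1 x -0.0759 | shift mm [ 483.8 -151.9   87.7] : 13 x [ 0.3722 -0.1168  0.0675]
```

View pics/w6.png

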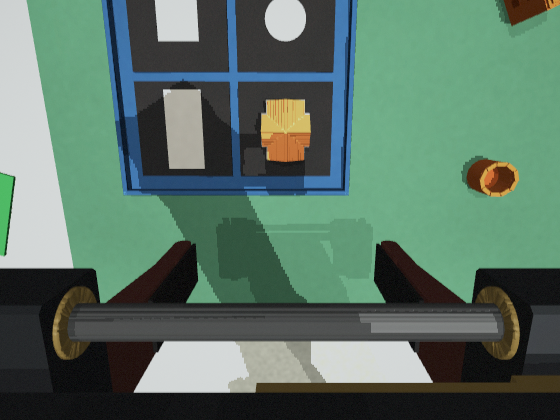

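House placed at (491.4,148.9), within about 1 mm of its footprint centre, and aligned. Now the barn at (613.5,-323.1).

Request:
arm_command(
  plan=[0,0,-0.076,0,0,0,0,0,0,0,0.372,-0.117,0,0,0,0,0,0.372,-0.117,0,0,0,0,0,0.372,-0.117,0,0,0,0,0,0.372,-0.117,0,0,0,0,0,0.372,-0.117,0,0,0,0,0,0.372,-0.117,0,0,0,0,0,0.372,-0.117,0,0],
)

```text
time: 12.35
tool_pos: [530.6, -106.4, 206.8]
ee_rot: [3.14, -0.0, -1.51]
force: [1.1, 1.2, 0.5]
gripper_width: 87.8
```

Request:
arm_command(
  plan=[0,0,0,0.372,-0.117,0,0,0,0,0,0.372,-0.117,0,0,0,0,0,0.372,-0.117,0,0,0,0,0,0.372,-0.117,0.2,0,0,0,0,0.372,-0.117,0.3,0,0,0,0,0.372,-0.117,0.377,0,0,0,0,0,0,0,0,0,0,0,0,0,0,0],
)

```text
time: 13.15
tool_pos: [611.4, -320.5, 120.4]
ee_rot: [3.138, 0.001, -1.511]
force: [-0.1, -0.7, 0.5]
gripper_width: 87.9
```

```bash
python3 look.py w7; python3 -c "
from h import *
go(613.5,-323.1,21,np.radians(-86.5),30)"
```

```text
t13.20 at [ 612.5 -319.4  122.3] yaw -1.509 tilt -0.001 0.001 w 87.8 F [-0.4  0.7 -0.7] q7 -1.11
 turn 0.0deg: 1 x 0.0003 | shift mm [  3.7  -0.7 101.3] : 4 x [ 0.0094 -0.0018  0.2532]
```

View pics/w7.png

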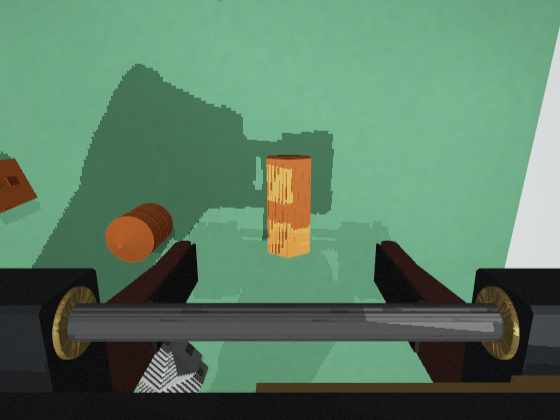

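The barn (289,205) lies between and parallel to the jaws. Descend and grip.

Request:
arm_command(
  plan=[0,0,0,0.035,-0.007,0.25,0,0,0,0,0,0,0.25,0,0,0,0,0,0,0.25,0,0,0,0,0,0,0.15,0,0,0,0,0,0,0.11,0,0,0,0,0,0,0,0,0,0,0,0,0,0,0],
)

```text
time: 13.9
tool_pos: [614.1, -323.3, 23.3]
ee_rot: [-3.14, -0.001, -1.509]
force: [-0.8, -0.3, 0.6]
gripper_width: 87.7
```

Request:
arm_command(
  plan=[0,0,0,0,0,0,0.8,0,0,0,0,0,0,0.8,0,0,0,0,0,0,0.8,0,0,0,0,0,0,0.8,0,0,0,0,0,0,0.8,0,0,0,0,0,0,0.8,0,0,0,0,0,0,0.8],
  newtons=12,
)

```text
time: 14.6
tool_pos: [613.2, -323.3, 22.1]
ee_rot: [3.142, 0.0, -1.51]
force: [0.6, 0.5, 0.2]
gripper_width: 35.2
```

```bash
python3 -c "
from h import *
go(494.2,254.2,130,np.radians(-91),42)"
```

```text
t14.60 at [ 613.2 -323.3   22.1] yaw -1.510 tilt -0.000 0.000 w 35.2 F [0.6 0.5 0.2] q7 -1.11
 turn 4.5deg: 1 x 0.0751 | shift mm [-575.3  129.  -107.9] : 15 x [-0.3835  0.086  -0.0719]
```

Request:
arm_command(
  plan=[0,0,0,0,0,-0.25,0.8,0,0,0,0,0,-0.43,0.8,0,0,0.075,0,0,-0.4,0.8,0,0,0,-0.383,0.086,0,0.8,0,0,0,-0.383,0.086,0,0.8,0,0,0,-0.383,0.086,0,0.8,0,0,0,-0.383,0.086,0,0.8,0,0,0,-0.383,0.086,0,0.8],
)

```text
time: 15.4
tool_pos: [573.0, -129.6, 130.3]
ee_rot: [-3.141, -0.0, -1.588]
force: [0.5, 0.3, 0.6]
gripper_width: 17.5
```

Request:
arm_command(
  plan=[0,0,0,-0.383,0.086,0,0.8,0,0,0,-0.383,0.086,0,0.8,0,0,0,-0.383,0.086,0,0.8,0,0,0,-0.383,0.086,0,0.8,0,0,0,-0.383,0.086,0,0.8,0,0,0,-0.383,0.086,0,0.8,0,0,0,-0.383,0.086,0,0.8,0,0,0,-0.383,0.086,0,0.8],
)

```text
time: 16.2
tool_pos: [509.6, 178.0, 130.3]
ee_rot: [-3.141, 0.0, -1.588]
force: [-0.3, -1.0, 0.1]
gripper_width: 17.8
```

Request:
arm_command(
  plan=[0,0,0,-0.383,0.086,0,0.8,0,0,0,-0.383,0.086,0,0.8,0,0,0,0,0,0,0.8,0,0,0,0,0,0,0.8,0,0,0,0,0,0,0.8,0,0,0,0,0,0,0.8],
)

```text
time: 16.8
tool_pos: [494.7, 251.7, 130.1]
ee_rot: [-3.141, -0.001, -1.591]
force: [-0.7, -0.7, -0.7]
gripper_width: 17.6
```

```bash
python3 look.py w8; python3 -c "
from h import *
go(494.2,254.2,32,np.radians(-91),30)"
```

```text
t16.85 at [494.7 251.8 130.1] yaw -1.591 tilt 0.000 -0.001 w 17.5 F [ 0.3 -0.6 -0.8] q7 -2.23
 turn -0.1deg: 1 x -0.0022 | shift mm [-2.4  0.5 98.1] : 4 x [-0.006   0.0012  0.2452]
```

View pics/w8.png

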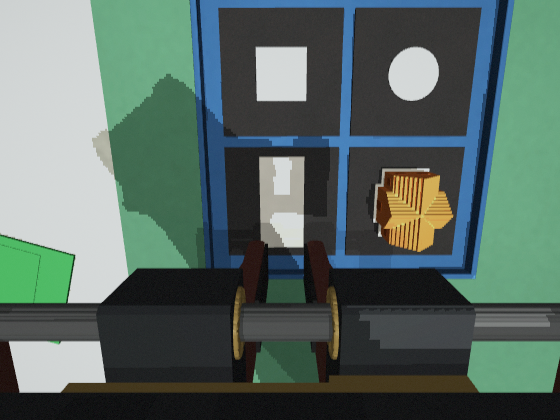

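The barn isn't in the jaws: I began lifting while the fingers were still closing. Find out where it is.

```bash
python3 - <<'E'
from h import *
im,d=arm.get_image("top"); c=cv2.resize(im[140:270,185:475],None,fx=2.7,fy=2.7,interpolation=cv2.INTER_CUBIC); cv2.imwrite("pics/crop1.png",c[:,:,::-1])
E
```

```text
(no output)
```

View pics/crop1.png

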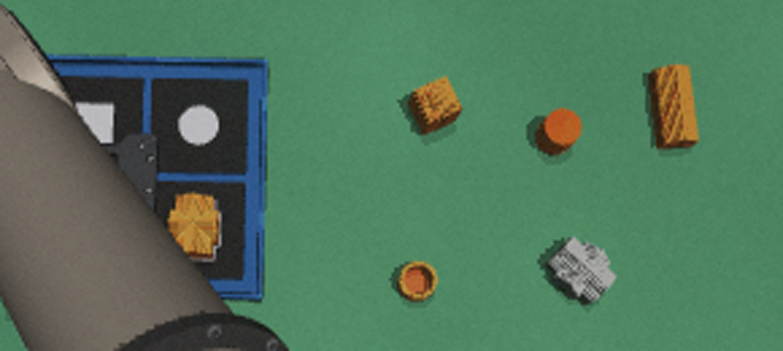

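The barn stands where it was, undisturbed (crop 672,106). Go back.

```bash
python3 -c "
from h import *
go(613.5,-323.1,130,np.radians(-86.5),42)"
```

```text
t16.90 at [494.6 252.  130.1] yaw -1.590 tilt 0.000 -0.000 w 17.5 F [0.1 0.4 1.1] q7 -2.23
 turn -4.6deg: 1 x -0.0768 | shift mm [ 5.813e+02 -8.360e+01  1.000e-01] : 14 x [ 4.152e-01 -5.970e-02  1.000e-04]
```

Request:
arm_command(
  plan=[0,0,-0.076,0,0,-0.1,0,0,0,0,0.415,-0.06,0,0,0,0,0,0.415,-0.06,0,0,0,0,0,0.415,-0.06,0,0,0,0,0,0.415,-0.06,0,0,0,0,0,0.415,-0.06,0,0,0,0,0,0.415,-0.06,0,0,0,0,0,0.415,-0.06,0,0],
)

```text
time: 17.7
tool_pos: [554.2, -36.4, 140.3]
ee_rot: [-3.141, -0.0, -1.51]
force: [-0.4, 0.2, -0.5]
gripper_width: 78.1
```

Request:
arm_command(
  plan=[0,0,0,0.415,-0.06,0,0,0,0,0,0.415,-0.06,0,0,0,0,0,0.415,-0.06,0,0,0,0,0,0.415,-0.06,0,0,0,0,0,0.415,-0.06,0,0,0,0,0,0.415,-0.06,0,0,0,0,0,0.415,-0.06,0,0,0,0,0,0,0,0,0],
)

```text
time: 18.5
tool_pos: [612.2, -330.2, 139.9]
ee_rot: [3.141, -0.005, -1.518]
force: [-1.1, -0.9, 0.2]
gripper_width: 87.6
```

Request:
arm_command(
  plan=[0,0,0,0,0,0,0,0,0,0,0,0,0,0],
)

```text
time: 18.7
tool_pos: [614.1, -319.9, 139.9]
ee_rot: [3.141, 0.001, -1.508]
force: [-0.3, 0.3, 0.3]
gripper_width: 87.6
```

```bash
python3 look.py w9; python3 -c "
from h import *
go(613.5,-323.1,21,np.radians(-86.5),30)
from meas import *
im,d,m=load('w9');P=cloud(m,d)
sub=np.zeros(d.shape,bool); sub[100:270,230:350]=1
q=P[sub&(P[...,2]>5)&(P[...,2]<60)&(d>0)]; print('barn',cv2.minAreaRect(q[:,:2].astype(np.float32)))
c,dd=rays(m,[[0,0]])
"
```

```text
t18.75 at [ 614.3 -319.4  140. ] yaw -1.507 tilt -0.000 0.001 w 87.6 F [ 0.4 -0.6 -0.3] q7 -1.10
 turn 0.2deg: 1 x 0.0030 | shift mm [  3.6   1.1 119. ] : 4 x [0.0091 0.0026 0.2976]
barn ((613.6051635742188, -323.3117980957031), (77.25088500976562, 33.881446838378906), 3.3154520988464355)
```

View pics/w9.png

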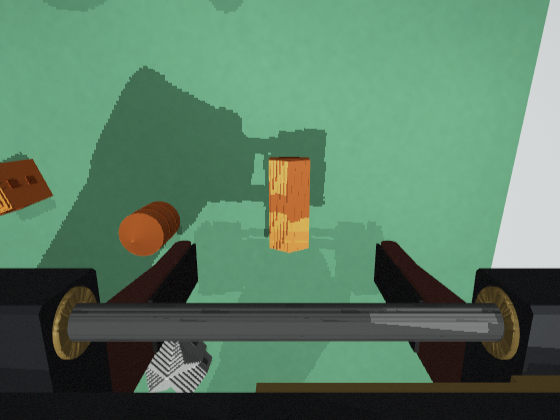

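The barn is unmoved. Descend, close, and wait this time until the jaws have truly stopped.

Request:
arm_command(
  plan=[0,0,0,0.038,0.01,0.3,0,0,0,0,0,0,0.35,0,0,0,0,0,0,0.3,0,0,0,0,0,0,0.15,0,0,0,0,0,0,0.09,0,0,0,0,0,0,0,0,0,0,0,0,0,0,0.8,0,0,0,0,0,0,0.8],
)

```text
time: 19.55
tool_pos: [614.6, -325.6, 22.8]
ee_rot: [-3.139, -0.001, -1.508]
force: [0.1, -1.0, 0.4]
gripper_width: 75.0
```

Request:
arm_command(
  plan=[0,0,0,0,0,0,0.8,0,0,0,0,0,0,0.8,0,0,0,0,0,0,0.8,0,0,0,0,0,0,0.8,0,0,0,0,0,0,0.8,0,0,0,0,0,0,0.8,0,0,0,0,0,0,0.8,0,0,0,0,0,0,0.8],
  newtons=15,
)

```text
time: 20.35
tool_pos: [613.4, -325.1, 21.1]
ee_rot: [3.142, 0.0, -1.508]
force: [0.2, -0.1, -0.1]
gripper_width: 17.4
```

Request:
arm_command(
  plan=[0,0,0,0,0,-0.05,0.8,0,0,0,0,0,-0.15,0.8,0,0,0,0,0,0,0.8],
)

```text
time: 20.65
tool_pos: [615.1, -326.1, 44.0]
ee_rot: [-3.138, -0.002, -1.509]
force: [0.5, -0.6, 0.1]
gripper_width: 17.6
```

```bash
python3 -c "
from h import *
go(494.2,254.2,130,np.radians(-91),42)"
```

```text
t20.65 at [ 615.1 -326.1   44. ] yaw -1.509 tilt 0.004 -0.002 w 17.6 F [ 0.5 -0.6  0.1] q7 -1.09
 turn 4.6deg: 1 x 0.0760 | shift mm [-578.1  131.   -86. ] : 15 x [-0.3854  0.0874 -0.0573]
```

Fingers closed past the barn's 34 mm width, so it isn't between the pads. Look.

Request:
arm_command(
  plan=[0,0,0,0,0,-0.4,0.8,0,0,0,0,0,-0.4,0.8,0,0,0,0,0,0,0.8,0,0,0,0,0,0,0.8],
)

```text
time: 21.05
tool_pos: [614.2, -325.5, 122.8]
ee_rot: [-3.139, -0.001, -1.509]
force: [-0.5, 0.1, -0.6]
gripper_width: 17.4
```

```bash
python3 look.py w10; python3 - <<'E'
from h import *
go()
im,d=arm.get_image("side"); c=cv2.resize(im[120:260,260:450],None,fx=4,fy=4,interpolation=cv2.INTER_CUBIC); cv2.imwrite("pics/s1.png",c[:,:,::-1])
E
```

```text
t21.10 at [ 613.2 -325.   121.2] yaw -1.508 tilt 0.000 -0.000 w 17.5 F [-0.1  0.8  0.6] q7 -1.09
 turn -0.0deg: 0 x -0.0000 | shift mm [ 0. -0. -0.] : 1 x [ 0. -0. -0.]
```

View pics/w10.png

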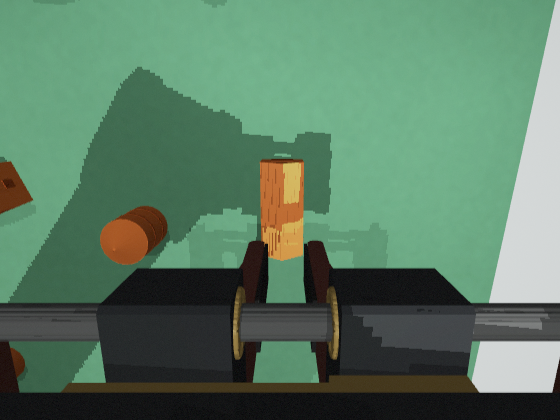

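View pics/s1.png

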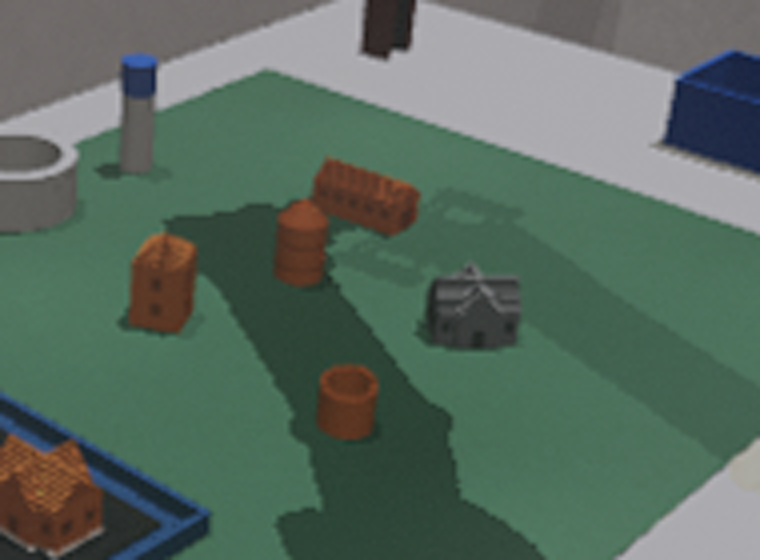

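```bash
python3 - <<'E'
from meas import *
for n in("w9","w10"):
    im,d,m=load(n);P=cloud(m,d)
    k=np.zeros(d.shape,bool); k[100:270,230:350]=1
    k&=(P[...,2]>5)&(P[...,2]<60)&(d>0)&(np.hypot(P[...,0]-613.5,P[...,1]+323)<48)
    q=P[k]; print(n,cv2.minAreaRect(q[:,:2].astype(np.float32)),"zmax",q[:,2].max())
    for x in(590,613,636):
        a=q[abs(q[:,0]-x)<4]; print(x,"ridge z %.1f"%a[:,2].max(),"y@ridge %.1f"%np.median(a[a[:,2]>a[:,2].max()-2][:,1]),"y range %.1f %.1f"%(a[:,1].min(),a[:,1].max()))
E
```

```text
w9 ((613.6051635742188, -323.3117980957031), (77.25088500976562, 33.881446838378906), 3.3154520988464355) zmax 39.20358511869506
590 ridge z 38.6 y@ridge -325.0 y range -341.7 -307.6
613 ridge z 39.0 y@ridge -324.0 y range -340.1 -306.4
636 ridge z 38.5 y@ridge -321.8 y range -338.8 -305.2
w10 ((613.8890380859375, -323.5006408691406), (76.58565521240234, 34.359745025634766), 3.9254257678985596) zmax 39.03489891752889
590 ridge z 38.8 y@ridge -324.5 y range -341.5 -307.8
613 ridge z 38.6 y@ridge -323.2 y range -340.9 -306.8
636 ridge z 38.6 y@ridge -322.2 y range -339.0 -304.9
```

```bash
python3 - <<'E'
import cv2
im=cv2.imread("pics/w10.png"); cv2.imwrite("pics/w10c.png",cv2.resize(im[140:290,200:370],None,fx=4,fy=4,interpolation=cv2.INTER_CUBIC))
E
```

```text
(no output)
```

View pics/w10c.png

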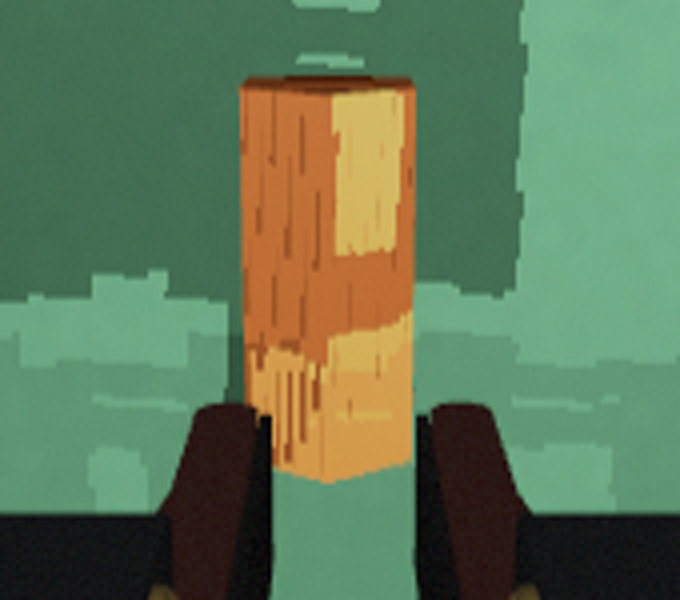

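The barn has hardly moved (under 0.5 mm), though the jaws closed through its place. Try once more in stages, watching from the side.

Request:
arm_command(
  plan=[0,0,0,-0.017,0,0,0,0,0,0,0,0,0,0,0,0,0,0,0,0,0,0,0,0,0,0,0,0,0,0,0,0,0,0.3,0,0,0,0,0,0,0.3,0,0,0,0,0,0,0.3,0,0,0,0,0,0,0.105,0],
)

```text
time: 21.95
tool_pos: [611.2, -322.4, 17.3]
ee_rot: [3.137, 0.002, -1.508]
force: [0.5, -1.4, 1.0]
gripper_width: 77.6
```

Request:
arm_command(
  plan=[0,0,0,0,0,0,0.4,0,0,0,0,0,0,0.4,0,0,0,0,0,0,0.4,0,0,0,0,0,0,0.4,0,0,0,0,0,0,0.4],
  newtons=12,
)

```text
time: 22.45
tool_pos: [613.9, -323.7, 21.7]
ee_rot: [-3.14, -0.001, -1.508]
force: [-0.3, -0.2, 0.0]
gripper_width: 53.3
```

```bash
python3 look.py w11; python3 - <<'E'
from h import *
go(613.6,-323.4,21,np.radians(-86.5))
im,d=arm.get_image("side"); c=cv2.resize(im[120:220,290:420],None,fx=5,fy=5,interpolation=cv2.INTER_CUBIC); cv2.imwrite("pics/s2.png",c[:,:,::-1])
E
```

```text
t22.50 at [ 613.7 -323.6   21.5] yaw -1.508 tilt 0.001 -0.001 w 52.6 F [-0.3 -0.9 -0.4] q7 -1.09
 turn 0.1deg: 1 x 0.0012 | shift mm [-0.3  0.1  0.5] : 1 x [-0.0026  0.0013  0.0046]
```

View pics/w11.png

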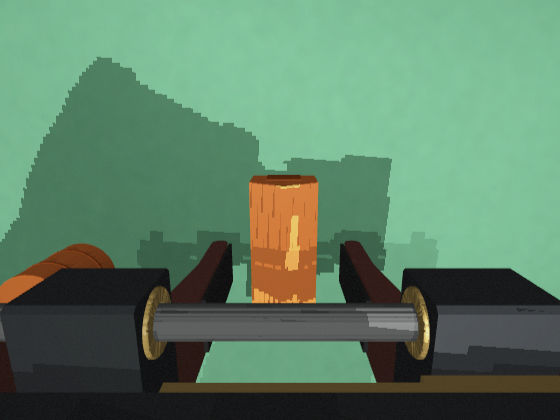

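View pics/s2.png

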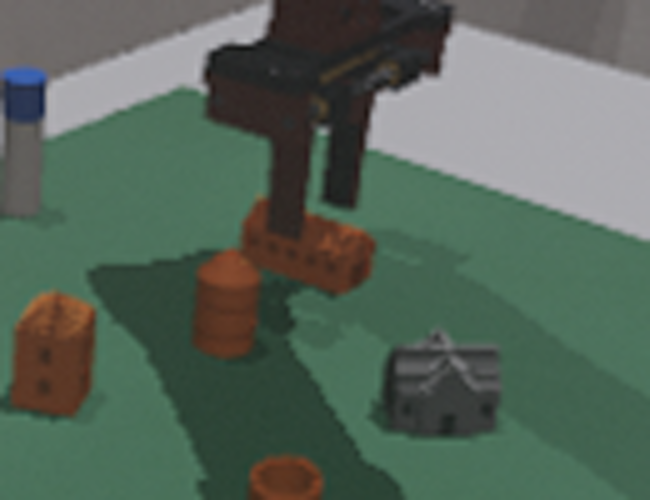

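```bash
python3 - <<'E'
from h import *
m=arm.camera_model("side");K,R,t=[np.array(m[k]) for k in("camera_matrix","R","t")]
for y in(-297,-290,-350):
  for z in(4,14,24,34):
    p=K@(R@np.array([613.5,y,z])+t); print(y,z,np.round((p[:2]/p[2]-[290,120])*5))
im,d=arm.get_image("side"); P=cloud(m,d)
for (u,v) in [(285,225),(285,232),(285,245),(340,200),(300,260)]:
    print((u,v),np.round(P[int(120+v/5),int(290+u/5)],1))
E
```

```text
-297 4 [278. 276.]
-297 14 [280. 261.]
-297 24 [281. 247.]
-297 34 [283. 232.]
-290 4 [271. 279.]
-290 14 [273. 265.]
-290 24 [274. 250.]
-290 34 [276. 235.]
-350 4 [328. 251.]
-350 14 [330. 237.]
-350 24 [332. 222.]
-350 34 [334. 207.]
(285, 225) [ 606.4 -288.1   43.6]
(285, 232) [ 606.4 -288.7   40.1]
(285, 245) [ 617. -306.   21.]
(340, 200) [ 609.9 -350.7   40. ]
(300, 260) [ 604.9 -306.1   14.9]
```

```bash
python3 - <<'E'
from meas import *
im,d,m=load("w11");P=cloud(m,d)
for (u,v) in [(225,243),(228,245),(222,250),(345,243),(350,246),(227,280),(205,300)]:
    print((u,v),im[v,u],np.round(P[v,u],1))
im,d,m=load("w2");P=cloud(m,d)
for (u,v) in [(185,246),(190,250),(385,246)]:
    print((u,v),im[v,u],np.round(P[v,u],1),"tcp z 226.4")
E
```

```text
(225, 243) [52 31 27] [ 622.8 -295.    37.3]
(228, 245) [27 35 28] [ 621.2 -296.2   35.4]
(222, 250) [52 33 29] [ 623.3 -295.5   48.2]
(345, 243) [50 30 26] [ 626.1 -352.    36.6]
(350, 246) [51 31 28] [ 626.5 -353.5   41.6]
(227, 280) [19 17 19] [ 609.4 -298.2   49. ]
(205, 300) [26 27 26] [ 621.6 -297.3   90.6]
(185, 246) [43 26 21] [ 535.1 -169.5  246.6] tcp z 226.4
(190, 250) [10 10  5] [ 533.3 -171.9  247. ] tcp z 226.4
(385, 246) [48 27 22] [ 534.6 -262.1  245.7] tcp z 226.4
```

Both cameras agree: the fingertips are about 14 mm *above* the reported TCP, not 17 mm below as stated. So the barn jaws closed over the roof, and the house was held by its gables. I must go about 30 mm lower. Check body clearance first.

```bash
python3 - <<'E'
from meas import *
im,d,m=load("w11");P=cloud(m,d)
for v in (275,290,300,310,322,335,350,370,385,400):
    print(v,[tuple(np.round(P[v,u]).astype(int)) if d[v,u]>0 else None for u in (30,80,120,200,280,350,440)])
ms=arm.camera_model("side"); im,d=arm.get_image("side");Q=cloud(ms,d)
k=(abs(Q[...,0]-613)<60)&(abs(Q[...,1]+323)<100)&(d>0)&(orange(im)==0)
q=Q[k]
for z in range(30,140,6):
    a=q[(q[:,2]>=z)&(q[:,2]<z+6)]
    if len(a): print(z,len(a),"y %.0f..%.0f x %.0f..%.0f"%(a[:,1].min(),a[:,1].max(),a[:,0].min(),a[:,0].max()))
E
```

```text
275 [(np.int64(604), np.int64(-207), np.int64(45)), (np.int64(643), np.int64(-276), np.int64(122)), (np.int64(644), np.int64(-285), np.int64(122)), (np.int64(623), np.int64(-292), np.int64(74)), (np.int64(607), np.int64(-322), np.int64(35)), (np.int64(621), np.int64(-350), np.int64(62)), (np.int64(648), np.int64(-357), np.int64(122))]
290 [(np.int64(643), np.int64(-270), np.int64(130)), (np.int64(644), np.int64(-281), np.int64(130)), (np.int64(644), np.int64(-289), np.int64(130)), (np.int64(623), np.int64(-295), np.int64(86)), (np.int64(599), np.int64(-323), np.int64(36)), (np.int64(615), np.int64(-351), np.int64(64)), (np.int64(648), np.int64(-354), np.int64(130))]
300 [(np.int64(643), np.int64(-273), np.int64(134)), (np.int64(644), np.int64(-283), np.int64(134)), (np.int64(645), np.int64(-291), np.int64(135)), (np.int64(622), np.int64(-296), np.int64(91)), (np.int64(593), np.int64(-323), np.int64(35)), (np.int64(611), np.int64(-351), np.int64(65)), (np.int64(648), np.int64(-352), np.int64(134))]
310 [(np.int64(643), np.int64(-276), np.int64(138)), (np.int64(643), np.int64(-284), np
[... 2165 characters left out ...]
int64(-322), np.int64(148)), (np.int64(637), np.int64(-333), np.int64(148)), (np.int64(638), np.int64(-348), np.int64(148))]
30 8 y -351..-291 x 608..652
36 25 y -356..-285 x 601..650
42 26 y -357..-284 x 597..627
48 30 y -357..-286 x 599..626
54 26 y -357..-286 x 599..627
60 28 y -355..-285 x 598..624
66 26 y -359..-285 x 600..625
72 30 y -359..-281 x 598..625
78 28 y -358..-281 x 600..628
84 30 y -363..-280 x 599..622
90 22 y -358..-280 x 601..618
96 14 y -365..-283 x 598..612
102 12 y -365..-287 x 597..612
108 6 y -362..-243 x 596..640
114 60 y -402..-239 x 576..640
120 83 y -403..-237 x 575..639
126 97 y -399..-240 x 576..641
132 102 y -403..-238 x 576..640
138 89 y -410..-234 x 576..642
```

The body starts about 78 mm above the tips (as specified), so the reported z is simply about 31 mm too low throughout. Descend to a reported z of -9 (tips about 5 mm above the bench), watching force.

Request:
arm_command(
  plan=[0,0,0,0,0,0,0.25,0,0,0,0,0,0,0.25,0,0,0,0,0,0.1,0.25,0,0,0,0,0,0.1,0.25,0,0,0,0,0,0,0.25,0,0,0,0,0,0,0.25],
)

```text
time: 23.25
tool_pos: [612.8, -323.2, -0.3]
ee_rot: [3.14, 0.001, -1.508]
force: [0.1, -0.3, 0.5]
gripper_width: 66.1
```

Request:
arm_command(
  plan=[0,0,0,0,0,0.05,0.25,0,0,0,0,0,0.05,0.25,0,0,0,0,0,0,0.25,0,0,0,0,0,0,0.25],
)

```text
time: 23.65
tool_pos: [613.2, -323.4, -9.6]
ee_rot: [3.141, 0.0, -1.509]
force: [-0.2, 0.4, -0.6]
gripper_width: 65.9
```

Request:
arm_command(
  plan=[0,0,0,0,0,0,0.8,0,0,0,0,0,0,0.8,0,0,0,0,0,0,0.8,0,0,0,0,0,0,0.8,0,0,0,0,0,0,0.8,0,0,0,0,0,0,0.8,0,0,0,0,0,0,0.8],
  newtons=12,
)

```text
time: 24.35
tool_pos: [613.4, -323.4, -9.3]
ee_rot: [-3.141, -0.0, -1.508]
force: [0.3, 1.0, 0.9]
gripper_width: 33.8
```

```bash
python3 -c "
from h import *
go(494.2,254.2,100,np.radians(-91),42)"
```

```text
t24.35 at [ 613.4 -323.4   -9.3] yaw -1.508 tilt 0.000 -0.000 w 33.8 F [0.3 1.  0.9] q7 -1.09
 turn 4.6deg: 1 x 0.0762 | shift mm [-575.4  129.2 -109.3] : 15 x [-0.3836  0.0862 -0.0728]
```

Stopped at 33.8 mm: gripped. Lift 109 mm and check.

Request:
arm_command(
  plan=[0,0,0,0,0,-0.25,0.8,0,0,0,0,0,-0.4,0.8,0,0,0.076,0,0,-0.4,0.8,0,0,0,0,0,-0.04,0.8,0,0,0,0,0,0,0.8],
)

```text
time: 24.85
tool_pos: [614.1, -323.8, 101.1]
ee_rot: [-3.139, -0.001, -1.588]
force: [-0.6, -0.5, -1.2]
gripper_width: 33.8
```

Request:
arm_command(
  plan=[0,0,0,-0.384,0.086,0,0.8,0,0,0,-0.384,0.086,0,0.8,0,0,0,-0.384,0.086,0,0.8,0,0,0,-0.384,0.086,0,0.8,0,0,0,-0.384,0.086,0,0.8,0,0,0,-0.384,0.086,0,0.8,0,0,0,-0.384,0.086,0,0.8,0,0,0,-0.384,0.086,0,0.8],
)

```text
time: 25.65
tool_pos: [547.8, -13.6, 97.8]
ee_rot: [3.138, -0.0, -1.587]
force: [-0.1, -0.3, -0.6]
gripper_width: 33.9
```

Request:
arm_command(
  plan=[0,0,0,-0.384,0.086,0,0.8,0,0,0,-0.384,0.086,0,0.8,0,0,0,-0.384,0.086,0,0.8,0,0,0,-0.384,0.086,0,0.8,0,0,0,-0.384,0.086,0,0.8,0,0,0,-0.384,0.086,0,0.8,0,0,0,-0.384,0.086,0,0.8,0,0,0,0,0,0,0.8],
)

```text
time: 26.45
tool_pos: [490.9, 261.1, 98.0]
ee_rot: [3.138, 0.002, -1.578]
force: [0.2, -0.4, -0.2]
gripper_width: 34.1
```

Request:
arm_command(
  plan=[0,0,0,0,0,0,0.8,0,0,0,0,0,0,0.8,0,0,0,0,0,0,0.8],
)

```text
time: 26.75
tool_pos: [494.5, 252.7, 99.0]
ee_rot: [3.141, -0.001, -1.59]
force: [0.8, -0.7, -0.8]
gripper_width: 34.4
```

```bash
python3 look.py w12; python3 -c "
from h import *
go(494.2,254.2,-1.5,np.radians(-91),30)"
```

```text
t26.80 at [494.6 253.   99.2] yaw -1.590 tilt -0.000 -0.001 w 34.0 F [0.5 0.1 0.2] q7 -2.21
 turn -0.1deg: 1 x -0.0020 | shift mm [ -1.2   0.4 100.7] : 4 x [-0.003   0.001   0.2519]
```

View pics/w12.png

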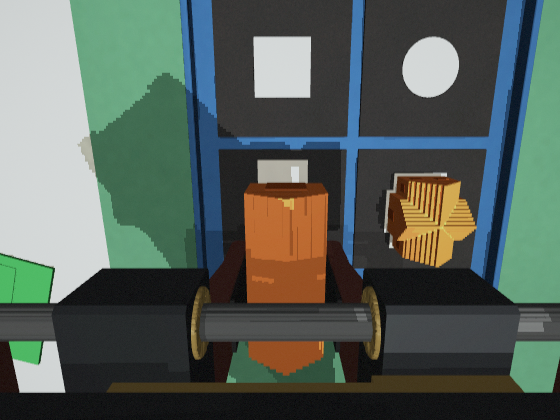

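The barn is held straight over its bar. Lower.

Request:
arm_command(
  plan=[0,0,0,-0.012,0.004,0.25,0.8,0,0,0,0,0,0.3,0.8,0,0,0,0,0,0.25,0.8,0,0,0,0,0,0.12,0.8,0,0,0,0,0,0,0.8,0,0,0,0,0,0,0.8,0,0,0,0,0,0,0.8],
)

```text
time: 27.5
tool_pos: [494.9, 256.3, 8.9]
ee_rot: [-3.14, 0.001, -1.588]
force: [-0.5, 0.1, 0.7]
gripper_width: 34.0
```

```bash
python3 -c "
from h import *
go(494.2,254.2,-1.8,np.radians(-91),30)"
```

```text
t27.50 at [494.9 256.3   8.9] yaw -1.588 tilt 0.002 0.001 w 34.0 F [-0.5  0.1  0.7] q7 -2.22
 turn -0.0deg: 1 x -0.0002 | shift mm [ 2.1  0.7 10.7] : 1 x [0.0214 0.0071 0.107 ]
```

Request:
arm_command(
  plan=[0,0,0,0.01,0,0.04,0.8,0,0,0,0,0,0.03,0.8,0,0,0,0,0,0,0.8,0,0,0,0,0,0,0.8,0,0,0,0,0,0,0.8,0,0,0,0,0,0,0.8],
)

```text
time: 28.1
tool_pos: [493.9, 255.0, 0.7]
ee_rot: [-3.141, 0.0, -1.588]
force: [0.2, 0.7, -0.4]
gripper_width: 33.5
```

```bash
python3 -c "
from h import *
go(494.2,254.2,-1.8,np.radians(-91),30)"
```

```text
t28.10 at [493.9 255.    0.7] yaw -1.588 tilt 0.000 0.000 w 33.5 F [ 0.2  0.7 -0.4] q7 -2.22
 turn 0.0deg: 1 x 0.0003 | shift mm [ 0.8 -0.3  2.5] : 1 x [ 0.008  -0.0027  0.0248]
```

Request:
arm_command(
  plan=[0,0,0,0.008,-0.002,0.012,0.8,0,0,0,0,0,0.012,0.8,0,0,0,0,0,0,0.8,0,0,0,0,0,0,0.8,0,0,0,0,0,0,0.4,0,0,0,0,0,0,0.4,0,0,0,0,0,0,0.4,0,0,0,0,0,0,0.4],
)

```text
time: 28.9
tool_pos: [494.1, 254.2, -1.7]
ee_rot: [-3.141, 0.0, -1.588]
force: [0.1, -0.1, 0.4]
gripper_width: 52.3
```

Request:
arm_command(
  plan=[0,0,0,0,0,-0.2,0.4,0,0,0,0,0,-0.4,0.4,0,0,0,0,0,-0.4,0,0,0,0,0,0,-0.4,0,0,0,0,0,0.3,-0.4,0,0,0,0,0,0.3,0,0,0,0,0,0,0,0,0,0,0,0,0,0,0,0],
)

```text
time: 29.7
tool_pos: [433.8, 255.1, 178.4]
ee_rot: [-3.141, 0.0, -1.587]
force: [-0.2, 0.2, -0.0]
gripper_width: 87.7
```

```bash
python3 look.py w13; python3 chk.py w13 494.2 254.2;python3 chk.py w13 492 149;python3 -c "
from h import *
go(611.8,-85.6,150,np.radians(24.9-90),42)"
```

```text
obj [494.3 253.2] [33.7 76.1] 88.8 z 46.3 bbox mid [494.2 253.3]
obj [491.6 149.3] [46.7 56. ] 88.7 z 52.2 bbox mid [491.6 149.2]
t29.75 at [434.4 254.9 178.1] yaw -1.588 tilt 0.000 -0.000 w 87.7 F [ 0.4 -0.5 -0.4] q7 -2.27
 turn -25.9deg: 4 x -0.1079 | shift mm [383.6 -17.5  28.1] : 10 x [ 0.3836 -0.0175  0.0281]
```

View pics/w13.png

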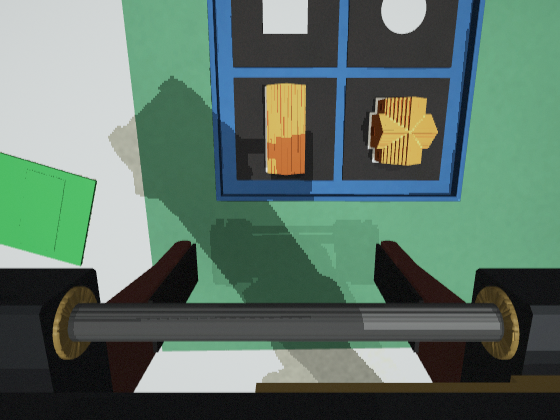

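The barn sits at (494.3,253.2), aligned; the house is unchanged. Now the square tower (611.8,-85.6), sides at 24.9°.

Request:
arm_command(
  plan=[0,0,-0.108,0,0,0,0,0,0,-0.108,0,0,0,0,0,0,-0.108,0,0,0,0,0,0,-0.108,0,0,0,0,0,0,0,0.384,-0.018,0,0,0,0,0,0.384,-0.018,0,0,0,0,0,0.384,-0.018,0,0,0,0,0,0.384,-0.018,0,0],
)

```text
time: 30.55
tool_pos: [506.6, 116.8, 177.5]
ee_rot: [3.141, -0.0, -1.137]
force: [0.5, 0.8, -0.1]
gripper_width: 88.0
```

Request:
arm_command(
  plan=[0,0,0,0.384,-0.018,0,0,0,0,0,0.384,-0.018,0,0,0,0,0,0.384,-0.018,0.1,0,0,0,0,0.384,-0.018,0.1,0,0,0,0,0.384,-0.018,0.1,0,0,0,0,0.384,-0.018,0,0,0,0,0,0,0,0,0,0,0,0,0,0,0,0],
)

```text
time: 31.35
tool_pos: [612.4, -87.0, 147.0]
ee_rot: [3.14, 0.0, -1.138]
force: [0.9, 0.5, 0.2]
gripper_width: 87.7
```

Request:
arm_command(
  plan=[0,0,0,0,0,0,0,0,0,0,0,0,0,0,0,0,0,0,0,0,0],
)

```text
time: 31.65
tool_pos: [612.2, -84.2, 148.4]
ee_rot: [-3.141, 0.0, -1.134]
force: [0.9, -0.0, 1.1]
gripper_width: 88.1
```

```bash
python3 look.py w14; python3 -c "
from h import *
go(611.8,-85.6,0,np.radians(24.9-90),30)"; python3 chk.py w14 611.8 -85.6
```

```text
t31.70 at [612.2 -84.4 148.4] yaw -1.134 tilt 0.000 0.000 w 87.9 F [-0.1 -0.1  0.7] q7 -1.08
 turn 0.1deg: 1 x 0.0020 | shift mm [  0.9   0.9 148.4] : 5 x [0.0019 0.0017 0.2968]
obj [612.6 -84.7] [35.5 35.8] 25.4 z 66.0 bbox mid [612.4 -84.3]
```

View pics/w14.png

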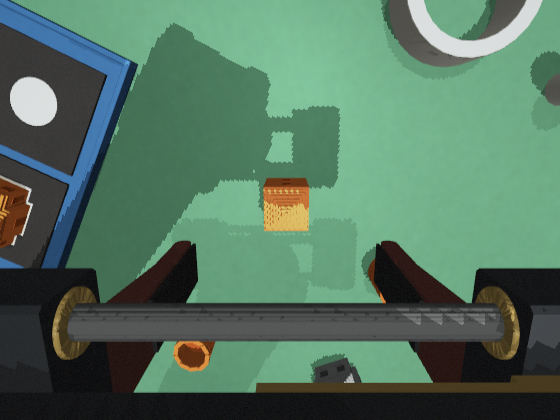

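The tower is squarely between the jaws (286,205). Descend 148 mm and grip.

Request:
arm_command(
  plan=[0,0,0,0.007,0.002,0.3,0,0,0,0,0,0,0.4,0,0,0,0,0,0,0.4,0,0,0,0,0,0,0.23,0,0,0,0,0,0,0.15,0,0,0,0,0,0,0,0,0,0,0,0,0,0,0,0,0,0,0,0,0,0],
)

```text
time: 32.5
tool_pos: [613.8, -86.2, 1.9]
ee_rot: [-3.139, -0.001, -1.136]
force: [0.1, -0.7, 0.6]
gripper_width: 87.9
```

Request:
arm_command(
  plan=[0,0,0,0,0,0,0.8,0,0,0,0,0,0,0.8,0,0,0,0,0,0,0.8,0,0,0,0,0,0,0.8,0,0,0,0,0,0,0.8,0,0,0,0,0,0,0.8,0,0,0,0,0,0,0.8,0,0,0,0,0,0,0.8],
  newtons=12,
)

```text
time: 33.3
tool_pos: [612.3, -86.1, 0.2]
ee_rot: [3.141, 0.0, -1.136]
force: [0.6, 0.4, -0.5]
gripper_width: 35.8
```

Request:
arm_command(
  plan=[0,0,0,0,0,0,0.8,0,0,0,0,0,0,0.8],
)

```text
time: 33.5
tool_pos: [612.3, -86.1, 0.2]
ee_rot: [3.141, 0.0, -1.136]
force: [0.3, 0.3, -0.5]
gripper_width: 35.6
```

```bash
python3 -c "
from h import *
go(599.1,252.3,100,np.radians(-91),42)"
```

```text
t33.50 at [ 6.123e+02 -8.610e+01  2.000e-01] yaw -1.136 tilt -0.000 0.000 w 35.6 F [ 0.3  0.3 -0.5] q7 -1.08
 turn 25.9deg: 4 x 0.1081 | shift mm [-338.1   19.1  -99.8] : 9 x [-0.3757  0.0212 -0.1109]
```

Request:
arm_command(
  plan=[0,0,0,0,0,-0.25,0.8,0,0,0,0,0,-0.4,0.8,0,0,0.108,0,0,-0.35,0.8,0,0,0.108,0,0,0,0.8,0,0,0.108,0,0,0,0.8,0,0,0.108,0,0,0,0.8,0,0,0,-0.376,0.021,0,0.8,0,0,0,-0.376,0.021,0,0.8],
)

```text
time: 34.3
tool_pos: [609.4, -11.6, 100.2]
ee_rot: [-3.141, -0.001, -1.592]
force: [0.2, 1.8, -0.2]
gripper_width: 36.0
```

Request:
arm_command(
  plan=[0,0,0,-0.376,0.021,0,0.8,0,0,0,-0.376,0.021,0,0.8,0,0,0,-0.376,0.021,0,0.8,0,0,0,-0.376,0.021,0,0.8,0,0,0,-0.376,0.021,0,0.8,0,0,0,-0.376,0.021,0,0.8,0,0,0,-0.376,0.021,0,0.8,0,0,0,0,0,0,0.8],
)

```text
time: 35.1
tool_pos: [597.5, 260.6, 100.0]
ee_rot: [3.141, 0.004, -1.579]
force: [-0.2, 0.1, -1.0]
gripper_width: 36.1
```

Request:
arm_command(
  plan=[0,0,0,0,0,0,0.8,0,0,0,0,0,0,0.8,0,0,0,0,0,0,0.8,0,0,0,0,0,0,0.8],
)

```text
time: 35.5
tool_pos: [599.7, 250.9, 100.3]
ee_rot: [-3.141, -0.0, -1.59]
force: [0.2, 0.4, -0.5]
gripper_width: 36.0
```

```bash
python3 look.py w15; python3 -c "
from h import *
go(598.9,252.3,7.7,np.radians(-91),30)"
```

```text
t35.55 at [599.6 251.2 100.3] yaw -1.590 tilt 0.000 -0.000 w 36.2 F [ 0.7 -1.   0.1] q7 -2.02
 turn -0.1deg: 1 x -0.0015 | shift mm [-1.1  0.7 92.6] : 4 x [-0.0027  0.0019  0.2314]
```

View pics/w15.png

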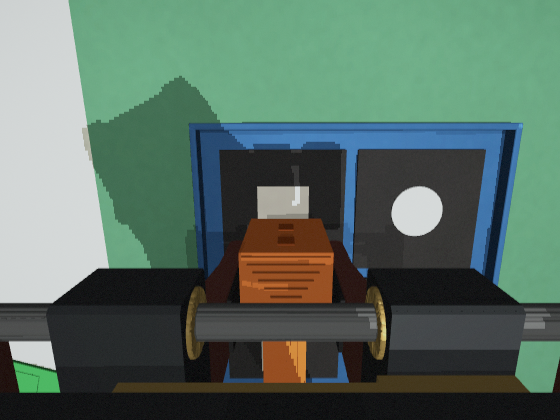

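Tower upright over its square. Lower.

Request:
arm_command(
  plan=[0,0,0,-0.01,0.006,0.25,0.8,0,0,0,0,0,0.3,0.8,0,0,0,0,0,0.2,0.8,0,0,0,0,0,0.1,0.8,0,0,0,0,0,0.05,0.8,0,0,0,0,0,0,0.8,0,0,0,0,0,0,0.8,0,0,0,0,0,0,0.8],
)

```text
time: 36.35
tool_pos: [599.6, 253.8, 11.4]
ee_rot: [-3.14, 0.001, -1.588]
force: [0.7, 0.2, -1.0]
gripper_width: 35.7
```

Request:
arm_command(
  plan=[0,0,0,0,0,0,0.8,0,0,0,0,0,0,0.8,0,0,0,0,0,0,0.8],
)

```text
time: 36.65
tool_pos: [598.9, 253.6, 10.5]
ee_rot: [-3.141, 0.0, -1.588]
force: [0.2, 0.8, -0.4]
gripper_width: 36.0
```

```bash
python3 -c "
from h import *
go(598.9,252.3,7.5,np.radians(-91),30)"
```

```text
t36.65 at [598.9 253.6  10.5] yaw -1.588 tilt 0.000 0.000 w 36.0 F [ 0.2  0.8 -0.4] q7 -2.01
 turn 0.0deg: 1 x 0.0002 | shift mm [ 1.3 -0.   3. ] : 1 x [ 0.0126 -0.0004  0.0301]
```

Request:
arm_command(
  plan=[0,0,0,0.01,0,0.015,0.8,0,0,0,0,0,0.012,0.8,0,0,0,0,0,0,0.8,0,0,0,0,0,0,0.8,0,0,0,0,0,0,0.4,0,0,0,0,0,0,0.4,0,0,0,0,0,0,0.4,0,0,0,0,0,0,0.4],
)

```text
time: 37.45
tool_pos: [598.8, 252.5, 7.6]
ee_rot: [-3.141, 0.0, -1.588]
force: [-1.1, -0.4, 0.0]
gripper_width: 52.4
```

Request:
arm_command(
  plan=[0,0,0,0,0,-0.2,0.4,0,0,0,0,0,-0.4,0.4,0,0,0,0,0,-0.4,0,0,0,0,0,0,-0.4,0,0,0,0,0,0.3,-0.3,0,0,0,0,0,0.4,0,0,0,0,0,0,0.4,0,0,0,0,0,0,0,0,0],
)

```text
time: 38.25
tool_pos: [483.6, 254.9, 177.4]
ee_rot: [3.138, -0.0, -1.584]
force: [-0.2, -0.0, 0.2]
gripper_width: 87.8
```

```bash
python3 look.py w16; python3 chk.py w16 599.1 252.3;python3 chk.py w16 494.2 254.2;python3 -c "
from h import *
go(586.5,-205.7,150,np.radians(-91),42)"
```

```text
obj [598.6 251.9] [35.6 36.4] 89.4 z 71.4 bbox mid [598.6 252.1]
obj [494.5 253. ] [34.1 76.7] 88.5 z 46.2 bbox mid [494.6 253.3]
t38.30 at [486.6 254.8 177.8] yaw -1.585 tilt -0.001 0.000 w 87.5 F [-0.4 -0.3  0.3] q7 -2.15
 turn 0.2deg: 1 x 0.0027 | shift mm [ 458.7 -108.    27.8] : 12 x [ 0.3822 -0.09    0.0232]
```

View pics/w16.png

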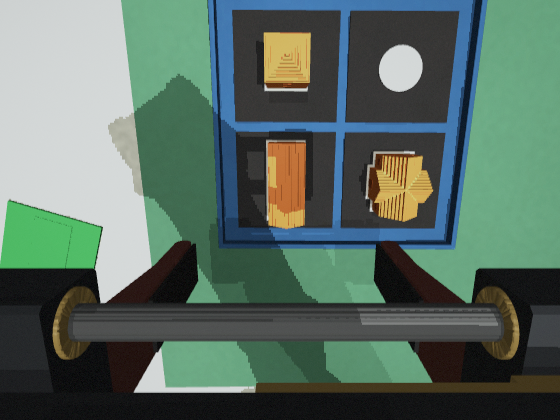

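Square tower at (598.6,251.9), squared up. Last, the round tower: full cone, first measured at (586.3,-205.9).

Request:
arm_command(
  plan=[0,0,0,0.382,-0.09,0,0,0,0,0,0.382,-0.09,0,0,0,0,0,0.382,-0.09,0,0,0,0,0,0.382,-0.09,0,0,0,0,0,0.382,-0.09,0,0,0,0,0,0.382,-0.09,0,0,0,0,0,0.382,-0.09,0,0,0,0,0,0.382,-0.09,0,0],
)

```text
time: 39.1
tool_pos: [556.8, -54.9, 177.7]
ee_rot: [-3.14, -0.001, -1.589]
force: [0.4, 0.0, 0.8]
gripper_width: 87.5
```

Request:
arm_command(
  plan=[0,0,0,0.382,-0.09,0,0,0,0,0,0.382,-0.09,0.1,0,0,0,0,0.382,-0.09,0.1,0,0,0,0,0.382,-0.09,0.08,0,0,0,0,0,0,0,0,0,0,0,0,0,0,0,0,0,0,0,0,0,0,0,0,0,0,0,0,0],
)

```text
time: 39.9
tool_pos: [589.4, -204.2, 149.7]
ee_rot: [-3.141, 0.001, -1.586]
force: [-0.4, 0.3, -0.3]
gripper_width: 87.8
```

```bash
python3 look.py w17; python3 -c "
from h import *
go(586.3,-205.8,-3,None,30)"; python3 chk.py w17 586.3 -205.8
```

```text
t39.95 at [ 589.3 -204.3  149.8] yaw -1.586 tilt 0.001 0.001 w 87.5 F [-0.2  0.2  0. ] q7 -1.22
 turn -0.0deg: 0 x -0.0000 | shift mm [  1.6   3.  152.8] : 6 x [0.0026 0.005  0.2547]
obj [ 586.9 -206.1] [35.7 35.6] 43.7 z 61.6 bbox mid [ 586.7 -206. ]
```

View pics/w17.png

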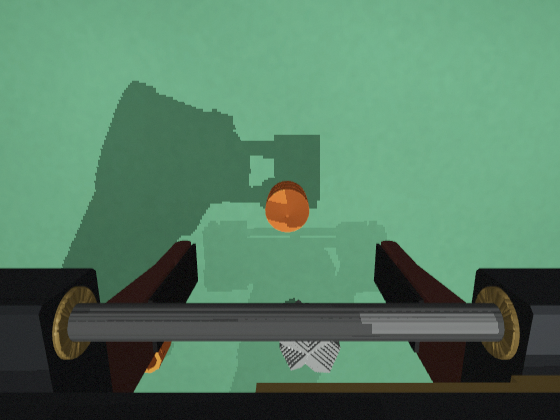

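A solid cone (287,207) at (586.8,-206): the finished round tower. Descend and grip.

Request:
arm_command(
  plan=[0,0,0,0.017,0.024,0.3,0,0,0,0,0,0,0.4,0,0,0,0,0,0,0.4,0,0,0,0,0,0,0.25,0,0,0,0,0,0,0.15,0,0,0,0,0,0,0,0,0,0,0,0,0,0,0,0,0,0,0,0,0,0],
)

```text
time: 40.75
tool_pos: [587.8, -207.8, 1.3]
ee_rot: [-3.139, -0.001, -1.588]
force: [0.1, 0.8, 0.4]
gripper_width: 87.8
```

Request:
arm_command(
  plan=[0,0,0,0,0,0,0.8,0,0,0,0,0,0,0.8,0,0,0,0,0,0,0.8,0,0,0,0,0,0,0.8,0,0,0,0,0,0,0.8,0,0,0,0,0,0,0.8,0,0,0,0,0,0,0.8,0,0,0,0,0,0,0.8],
  newtons=15,
)

```text
time: 41.55
tool_pos: [586.4, -207.4, -0.5]
ee_rot: [3.142, 0.0, -1.588]
force: [0.4, -0.4, -0.3]
gripper_width: 35.8
```

Request:
arm_command(
  plan=[0,0,0,0,0,0,0.8,0,0,0,0,0,0,0.8],
)

```text
time: 41.75
tool_pos: [586.3, -207.4, -0.6]
ee_rot: [3.142, 0.0, -1.588]
force: [0.4, 0.6, -0.2]
gripper_width: 36.0
```

```bash
python3 -c "
from h import *
go(597.2,147.5,100,None,38)"
```

```text
t41.75 at [ 586.3 -207.4   -0.6] yaw -1.588 tilt -0.000 0.000 w 36.0 F [ 0.4  0.6 -0.2] q7 -1.16
 turn -0.0deg: 0 x -0.0000 | shift mm [-355.    -4.7 -100.6] : 10 x [-0.355  -0.0047 -0.1006]
```

Request:
arm_command(
  plan=[0,0,0,0,0,-0.25,0.8,0,0,0,0,0,-0.4,0.8,0,0,0,0,0,-0.35,0.8,0,0,0,-0.355,-0.005,0,0.8,0,0,0,-0.355,-0.005,0,0.8,0,0,0,-0.355,-0.005,0,0.8,0,0,0,-0.355,-0.005,0,0.8,0,0,0,-0.355,-0.005,0,0.8],
)

```text
time: 42.55
tool_pos: [591.8, -28.7, 99.6]
ee_rot: [-3.141, -0.0, -1.588]
force: [1.3, 0.3, -0.9]
gripper_width: 35.9
```

Request:
arm_command(
  plan=[0,0,0,-0.355,-0.005,0,0.8,0,0,0,-0.355,-0.005,0,0.8,0,0,0,-0.355,-0.005,0,0.8,0,0,0,-0.355,-0.005,0,0.8,0,0,0,-0.355,-0.005,0,0.8,0,0,0,0,0,0,0.8,0,0,0,0,0,0,0.8,0,0,0,0,0,0,0.8],
)

```text
time: 43.35
tool_pos: [597.5, 145.7, 99.4]
ee_rot: [3.141, -0.001, -1.59]
force: [-0.6, 0.2, -0.3]
gripper_width: 36.0
```

Request:
arm_command(
  plan=[0,0,0,0,0,0,0.8,0,0,0,0,0,0,0.8],
)

```text
time: 43.55
tool_pos: [597.7, 145.9, 99.6]
ee_rot: [-3.142, -0.0, -1.59]
force: [0.3, -1.0, -0.6]
gripper_width: 35.6
```

```bash
python3 look.py w18; python3 -c "
from h import *
go(596.8,147.5,7,None,30)"
```

```text
t43.60 at [597.7 146.3  99.6] yaw -1.590 tilt 0.000 -0.000 w 35.8 F [-1.2  0.4 -0.5] q7 -1.80
 turn -0.0deg: 0 x -0.0000 | shift mm [-1.2  0.9 92.6] : 4 x [-0.0031  0.0022  0.2314]
```

View pics/w18.png

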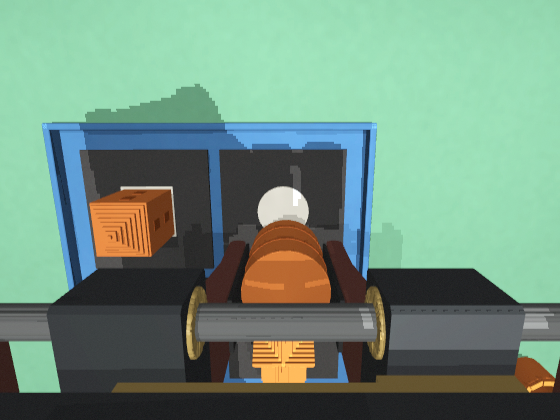

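Upright over the disc. Lower.

Request:
arm_command(
  plan=[0,0,0,0,0.006,0.25,0.8,0,0,0,0,0,0.3,0.8,0,0,0,0,0,0.2,0.8,0,0,0,0,0,0.1,0.8,0,0,0,0,0,0.05,0.8,0,0,0,0,0,0,0.8,0,0,0,0,0,0,0.8,0,0,0,0,0,0,0.8],
)

```text
time: 44.4
tool_pos: [597.7, 147.6, 10.6]
ee_rot: [-3.14, 0.001, -1.588]
force: [-0.7, -0.1, -0.6]
gripper_width: 35.7
```

Request:
arm_command(
  plan=[0,0,0,0,0,0,0.8,0,0,0,0,0,0,0.8,0,0,0,0,0,0,0.8],
)

```text
time: 44.7
tool_pos: [597.1, 147.5, 9.8]
ee_rot: [-3.141, 0.0, -1.588]
force: [-0.1, 0.5, -1.9]
gripper_width: 35.8
```

```bash
python3 -c "
from h import *
go(596.8,147.5,6.8,None,30)"
```

```text
t44.70 at [597.1 147.5   9.8] yaw -1.588 tilt 0.000 0.000 w 35.8 F [-0.1  0.5 -1.9] q7 -1.78
 turn -0.0deg: 0 x -0.0000 | shift mm [-0.   0.3  3. ] : 1 x [-0.0001  0.0026  0.0297]
```

Request:
arm_command(
  plan=[0,0,0,0,0.002,0.015,0.8,0,0,0,0,0,0.012,0.8,0,0,0,0,0,0,0.8,0,0,0,0,0,0,0.8,0,0,0,0,0,0,0.4,0,0,0,0,0,0,0.4,0,0,0,0,0,0,0.4,0,0,0,0,0,0,0.4],
)

```text
time: 45.5
tool_pos: [596.8, 147.4, 6.9]
ee_rot: [-3.141, 0.0, -1.588]
force: [0.2, 1.0, -0.0]
gripper_width: 52.5
```

Request:
arm_command(
  plan=[0,0,0,0,0,-0.2,0.4,0,0,0,0,0,-0.4,0.4,0,0,0,0,0,-0.4,0,0,0,0,0,0,-0.4,0,0,0,0,0,0.2,-0.4,0,0,0,0,-0.2,0.4,0,0,0,0,0,-0.2,0.4,0,0,0,0,0,0,0,0,0],
)

```text
time: 46.3
tool_pos: [492.5, 192.5, 186.9]
ee_rot: [3.139, 0.002, -1.582]
force: [0.5, -0.4, -0.2]
gripper_width: 87.7
```

Request:
arm_command(
  plan=[0,0,0,0,0,0,0,0,0,0,0,0,0,0,0,0,0,0,0,0,0],
)

```text
time: 46.6
tool_pos: [498.5, 188.2, 186.8]
ee_rot: [-3.141, -0.0, -1.59]
force: [0.4, -0.1, -0.6]
gripper_width: 87.8
```

```bash
python3 look.py w19; for p in "597.2 147.5" "599.1 252.3" "494.2 254.2" "492.4 149.2"; do python3 chk.py w19 $p; done; python3 - <<'E'
from h import *
go()
im,d=arm.get_image("side"); c=cv2.resize(im[110:300,150:420],None,fx=2.9,fy=2.9,interpolation=cv2.INTER_CUBIC); cv2.imwrite("pics/s3.png",c[:,:,::-1])
E
```

```text
obj [596.6 147.1] [35.5 35.8] 43.8 z 69.0 bbox mid [596.4 146.8]
obj [598.6 251.5] [37.  36.3] 89.3 z 73.1 bbox mid [598.7 251.5]
obj [494.6 253.2] [35.  76.5] 89.2 z 45.9 bbox mid [494.6 253.3]
obj [491.9 149.2] [46.3 56.6] 89.1 z 51.8 bbox mid [492.  149.1]
t46.65 at [498.4 188.3 186.6] yaw -1.590 tilt 0.000 -0.001 w 87.9 F [-0.6  0.3 -0.6] q7 -2.00
 turn -0.0deg: 0 x -0.0000 | shift mm [-0.  0. -0.] : 1 x [-0.  0. -0.]
```

View pics/w19.png

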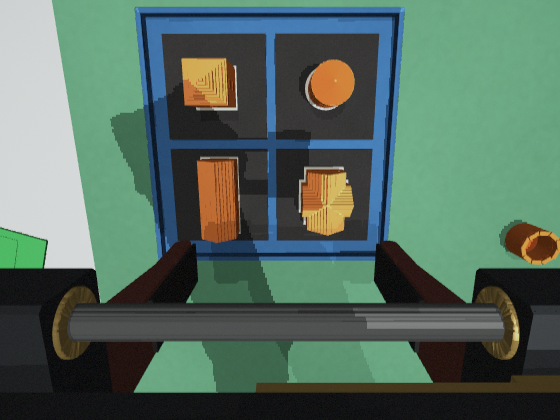

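View pics/s3.png

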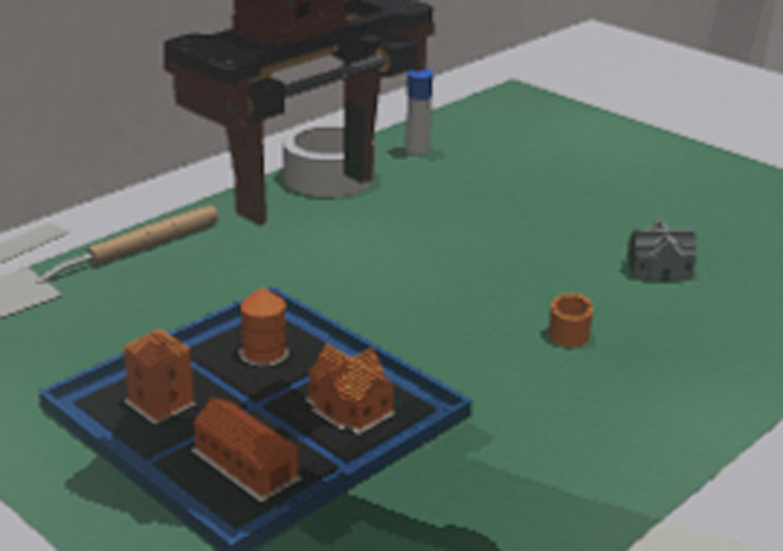

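All four stand upright on their footprints with white margins showing, within about 1 mm of centre. The grey house and stump are standing where they were, and the arm is clear.

```bash
python3 -c "
from plant import arm
print(arm.finish_job())"
```

```text
the job is handed in; nothing more can be done
None
```

I packed all four orange pieces into the tray and handed the job in at about 47 s of the 112 s allowed. The hand-in gives no verdict.

**Last checks:** these are wrist-camera positions in mm, against the centres of the white footprints. Each piece is within about 1.2 mm of centre, and the rectangle fits put the sides of the house, barn and square tower within about 0.5° of the tray.

| Piece | Measured | Footprint centre |
|---|---|---|
| House | (491.9, 149.2) | (492.4, 149.2) |
| Barn | (494.6, 253.2) | (494.2, 254.2) |
| Square tower | (598.6, 251.5) | (599.1, 252.3) |
| Round tower | (596.6, 147.1) | (597.2, 147.5) |

The side picture shows all four standing upright. It also shows the grey house and the roofless tower still standing on the bench. I never gripped either of them.

**What disagreed or failed:**
- **Fingertip height:** the cameras put the fingertips about 31 mm higher than the reported tool position and the stated gripper geometry imply. The jaws closed over the barn's roof twice, and I carried one empty grip to the tray. I corrected for it from the third barn grasp on, and the barn had moved less than 0.5 mm.
- **House grip:** I picked up the house before finding this, so it was held by its gables rather than low on the wing ends. It was placed well all the same.

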